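Put the parts-room slatwall bay back in service

ROBOT

A 7-joint arm with a two-finger parallel gripper is mounted at the origin on the work surface. World frame = base frame: x ahead of the robot, y to its left, z up, the work surface at z = 0. Lengths are in m, angles in rad, forces in N, time in s.
With the tool pointing down it reaches from about 0.35 to 0.9 m from the base axis. Payload 8.1 kg.
Tool frame: the origin (TCP) lies between the finger pads; the fingertips stand 22 mm ahead of it and the grasp point (between the pads) lies 3 mm ahead of it; z points along the fingers, x is the direction in which the jaws open and shut, and the axes are right-handed (so a half turn about z gives the same grasp; the last joint's range is limited). The gripper opens to 92 mm and grips with 3 to 60 N. Pads are 19 mm wide; open, the fingers measure 130 mm over their backs; the gripper's body (75 mm by 190 mm) begins 47 mm behind the grasp point.
Start: joints at [1.066, 0.434, 0.025, 1.573, -0.012, 1.134, -0.075], TCP at [0.244, -0.575, 0.249] pointing down, gripper open.
Joint ranges: [-2.62, 2.62], [-0.44, 2.09], [-1.27, 1.32], [0.08, 2.57], [-1.32, 4.46], [0.12, 2], [-2.74, 2.74]. Speed limits (rad/s): [2.22, 2.22, 3.01, 3.01, 3.14, 3.14, 3.14].

INTERFACE

Orientations are given as a rotation vector (axis times angle).
In Python, from cell import arm, vision, order gives the robot as it stands.
- The arm moves only by the tool apply_moves, never from a script. Its argument "commands" is a list of rows, each a list of 6 numbers: the shift along the tool's x, y, z in cm, then the turn, a rotation vector about the tool's x, y, z in rad. A call has 1 to 5 rows; each row shifts and turns the commanded pose from where the row before left it, along the tool's axes as they then stand; what a row does not reach is not made up. A row lasts 1/10 s, in which the tool goes at most 50 mm and 8.59 degrees, less where a joint would pass 70% of its speed; a pose out of reach is approached as far as the arm can. A call with a gripper value outside its range is refused whole. "claw" is the closure, from -1 (fully open) to 1 (shut), so that 0 is half open, set as the call begins (left out, the last holds). The fingers move at their own pace and stop on an object; "newtons" is the grip in N (left out, the last holds). Time passes only in rows, so rows that do not move let the fingers close. It gives the time, the measured TCP pose, the force and the opening at its end, in the units of the state.
- arm.observe(): the state, without advancing time (a new reading comes with each control period).
- vision.get_image(name): name is "side" or "top"; returns (picture, depth): 420x560x3 uint8, red, green, blue; 420x560 float32, m along the optical axis (not along the pixel's ray), 0 where there is no reading.
- vision.get_calibration(name): a dict with "K" (3x3 intrinsics, pixels), "D" ([k1, k2, p1, p2, k3] as OpenCV has them; the pictures are not rectified), "R" (3x3) and "t" (3): a world point X has camera coordinates R X + t. Camera axes: x right, y down, z forward; pixel columns grow to the right and rows downward; lengths in m; the calibration is good to about 2 mm. A picture is of the moment at which its call begins. get_calibration takes no time and is no camera call.
- order.sign_off(): hands the job in, once; it reports no verdict.
The state is a dict: "clock": time; "joints": joint angles; "dq": joint speeds; "joint_efforts": joint torques, N m; "position": TCP position; "ee_rot": TCP orientation; "force": force on the tool from outside, world axes, zero at the start; "ft_torque": the same for the moment, N m; "width": opening from 0.0 (shut) to 1.0 (fully open).
Only numpy, scipy, OpenCV 4.12 (cv2) and the standard library are available. Lean on these libraries where they do the work, as an engineer would, in place of code of your own. Each camera call takes 0.05 s, during which the arm holds its last target.

TASK

Hang every loose parts bin on the slatwall's upper groove: tilt its hook in, turn it down and leave it seated level. When all of them hang, turn the draw counter's reset knob back to its zero stop; then report the bay ready by pressing the roller-lever switch just until it clicks, without overtravelling it, and let it spring back. Do not disturb the spray can, the carton or the wrench.

Things in the scene. Friction and masses are not known exactly. Their poses are not given: they have to be found in the camera images.
- slatwall: Slatwall panel fixed on the bench: white, 420 mm wide between aluminium posts, 250 mm high. Origin on the table under the middle of its front face; x into the panel, y along it, z up; face at x = 0. Two level grooves run its full width; use the UPPER one (the lower, 55 to 77 mm up, is too near the table). Slats 5 mm thick; behind them a hollow from x = 5 to 38 mm.
- groove (a point): Middle of the lower front edge of the upper groove: on the front face, 200 mm up. The opening is 22 mm tall (200 to 222 mm up); the hollow behind it reaches 23 mm above and 200 mm below the opening. Axes as the slatwall's.
- bin_blue: Blue two-part bin, 150 to 310 g, 100 deep (x) x 76 wide (y) mm; may be absent. Origin: centre of underside, z up, +x to its back (outer face x = 50). Grip: upright web at y = 0, 12 mm thick, x -45 to 12, top z = 112; pinch it across y at x -16, z 90, keeping fingertips above the walls (back 64 high, sides 50, front 40). Steel hook on the back's top.
- bin_blue_lip (a point): Top of the blue bin's hook lip, bin frame (60, 0, 90) mm. Hook 40 mm wide: neck z 60 to 64 out to x = 62; lip x 58 to 62, z 60 to 90, taller than the groove. Tilt the bin front-up about 40 deg: lip slides in and up through the opening; move bin in, turn it level: lip behind upper slat, neck on lower edge, back at the face (3 mm play).
- bin_red: Red two-part bin, 150 to 310 g, 100 deep (x) x 76 wide (y) mm; may be absent. Origin: centre of underside, z up, +x to its back (outer face x = 50). Grip: upright web at y = 0, 12 mm thick, x -45 to 12, top z = 112; pinch it across y at x -16, z 90, keeping fingertips above the walls (back 64 high, sides 50, front 40). Steel hook on the back's top.
- bin_red_lip (a point): Top of the red bin's hook lip, bin frame (60, 0, 90) mm. Hook 40 mm wide: neck z 60 to 64 out to x = 62; lip x 58 to 62, z 60 to 90, taller than the groove. Tilt the bin front-up about 40 deg: lip slides in and up through the opening; move bin in, turn it level: lip behind upper slat, neck on lower edge, back at the face (3 mm play).
- bin_yellow: Yellow two-part bin, 150 to 310 g, 100 deep (x) x 76 wide (y) mm; may be absent. Origin: centre of underside, z up, +x to its back (outer face x = 50). Grip: upright web at y = 0, 12 mm thick, x -45 to 12, top z = 112; pinch it across y at x -16, z 90, keeping fingertips above the walls (back 64 high, sides 50, front 40). Steel hook on the back's top.
- bin_yellow_lip (a point): Top of the yellow bin's hook lip, bin frame (60, 0, 90) mm. Hook 40 mm wide: neck z 60 to 64 out to x = 62; lip x 58 to 62, z 60 to 90, taller than the groove. Tilt the bin front-up about 40 deg: lip slides in and up through the opening; move bin in, turn it level: lip behind upper slat, neck on lower edge, back at the face (3 mm play).
- bin_green: Green two-part bin, 150 to 310 g, 100 deep (x) x 76 wide (y) mm; may be absent. Origin: centre of underside, z up, +x to its back (outer face x = 50). Grip: upright web at y = 0, 12 mm thick, x -45 to 12, top z = 112; pinch it across y at x -16, z 90, keeping fingertips above the walls (back 64 high, sides 50, front 40). Steel hook on the back's top.
- bin_green_lip (a point): Top of the green bin's hook lip, bin frame (60, 0, 90) mm. Hook 40 mm wide: neck z 60 to 64 out to x = 62; lip x 58 to 62, z 60 to 90, taller than the groove. Tilt the bin front-up about 40 deg: lip slides in and up through the opening; move bin in, turn it level: lip behind upper slat, neck on lower edge, back at the face (3 mm play).
- counter_knob_grip (a point): On the upright axis of the draw counter's reset knob, 87 mm above the table, where to grip. The counter is a grey 100 x 100 x 50 mm housing fixed on the bench, the black knob on its top. The knob's bar grip lies along this point's x axis and turns with it: 46 mm long, 14 mm thick, from 62 to 94 mm above the table.
- counter_knob (a joint): Reset knob angle (rad): 0 at the hard zero stop, where the bar lies in line with the red mark on the housing's top; grows clockwise seen from above, to 2.8. Turn anticlockwise to zero it. Friction 0.04 N m; stays where left.
- switch_roller (a point): Top of the black roller (22 mm diameter, 16 mm wide) of the roller-lever switch, 106 mm above the table at rest. Switch: yellow 50 x 44 mm housing, top 72 mm up, on a dark plate fixed on the bench. The lever runs 65 mm from a pivot above the housing along this frame's -x to the roller, which stands clear of the housing. Press the roller straight down from above.
- switch_lever (a joint): Lever angle (rad): 0 at rest, grows as the roller is pressed down (65 mm arm: 0.1 rad is 6.5 mm). Starts to move at about 2 N, clicks at 0.20 (13 mm down, about 5 N); overtravelled beyond 0.34 (22 mm), hard stop 0.45. A spring returns it.
- spray_can: Bystander: upright red can, 60 mm across, 170 mm tall. Origin: centre of the underside.
- carton: Bystander: cardboard carton 80 x 110 x 80 mm. Origin: centre of the underside.
- wrench: Bystander: steel wrench lying on the bench. Origin: middle of its underside.

How it is judged:
By the outcome, as a careful person would: the job done as asked, in the order asked, and still so for the second after the job is handed in, with the robot touching nothing.
Of bin_blue, bin_red, bin_yellow, bin_green only 2 to 3 are there at a start; the rules pass over those that are not, and their reading is None.
At some moment in a run one of bin_blue, bin_red, bin_yellow, bin_green may be knocked a few centimetres aside while the robot is not near it.
It also fails if it takes over 210 s, if anything falls off the work surface, if the arm or the gripper's body presses on something with over 40 N, if the wrist force passes 120 N, or if a joint passes its speed limit or range.

## Working session

There is one attempt and no reset: what is moved stays moved. The work goes in short steps, Python scripts to look and compute and a tool call to move; the robot and the scene stay as the last step left them, time stands still between calls to the robot, and variables do not carry over. Pictures are saved under pics/ and viewed, and the job is handed in when it is done.

Besides the shell and the picture viewer there is one more tool, called after "Emit:" as a command line: name --pt "numbers of a row" for each row, then --argument value for the rest. apply_moves: Moves the arm, as the interface text tells. Its arguments: {"type":"object","properties":{"commands":{"type":"array","items":{"type":"array","items":{"type":"number"}}},"claw":{"type":"number"},"newtons":{"type":"number"}},"required":["commands"]}

```bash
ls; mkdir -p pics; cat > h.py <<'E'
import numpy as np, cv2
from cell import arm, vision, order
from scipy.spatial.transform import Rotation as Ro
def snap(n,tag):
    im,d=vision.get_image(n); np.savez('last_%s.npz'%n,im=im,d=d)
    cv2.imwrite('pics/%s.png'%tag,im[:,:,::-1]); return im,d
def load(n):
    z=np.load('last_%s.npz'%n); return z['im'],z['d']
def cloud(n,d):
    c=vision.get_calibration(n);K=np.array(c['K']);D=np.array(c['D'],float);R=np.array(c['R']);t=np.array(c['t'])
    h,w=d.shape;u,v=np.meshgrid(np.arange(w),np.arange(h))
    p=cv2.undistortPoints(np.stack([u,v],-1).reshape(-1,1,2).astype(np.float64),K,D).reshape(h,w,2)
    P=np.concatenate([p*d[...,None],d[...,None]],-1)
    X=(P-t.reshape(3))@R
    X[d==0]=np.nan
    return X
def st():
    s=arm.observe();r=Ro.from_rotvec(s['ee_rot']).as_matrix()
    print('t',s['clock'],'pos',np.round(s['position'],4),'F',np.round(s['force'],2),'w',round(s['width'],3));print(np.round(r,3));print('q',np.round(s['joints'],3));return s,r
E
python3 - <<'E'
from h import *
st()
for n in('top','side'):
    snap(n,n+'0');c=vision.get_calibration(n);R=np.array(c['R']);print(n,-R.T@np.array(c['t']),R[2])
E
```

```text
pics
t 0.0 pos [ 0.2442 -0.5748  0.248 ] F [-0.37  0.13  0.39] w 0.994
[[ 0.391 -0.92  -0.001]
 [-0.92  -0.391  0.001]
 [-0.002  0.    -1.   ]]
q [ 1.066  0.435  0.025  1.574 -0.012  1.134 -0.075]
top [ 0.33350098 -0.02281311  1.27950895] [ 0.1694297   0.01801422 -0.98537763]
side [0.16089713 0.82693754 0.90540141] [ 0.30971763 -0.70907788 -0.63346945]
```

View pics/top0.png

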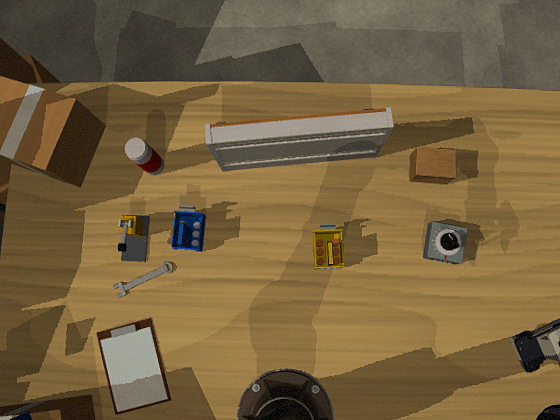

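View pics/side0.png

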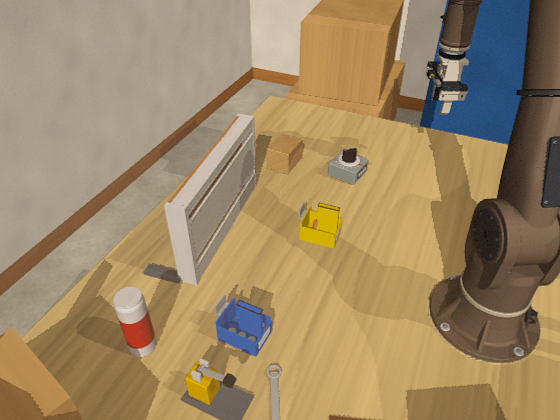

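```bash
python3 - <<'E'
from h import *
a,_=load('top');b,_=load('side')
def z(im,x0,y0,x1,y1,s):return cv2.resize(im[y0:y1,x0:x1],None,fx=s,fy=s,interpolation=cv2.INTER_CUBIC)
cv2.imwrite('pics/z1.png',z(a,80,90,480,290,2)[:,:,::-1])
cv2.imwrite('pics/z2.png',z(b,100,100,400,420,1.8)[:,:,::-1])
im,d=a,_ ; 
d=load('top')[1];X=cloud('top',d)
hsv=cv2.cvtColor(a,cv2.COLOR_RGB2HSV)
for n,(lo,hi) in dict(blue=((100,120,40),(130,255,255)),yellow=((22,170,100),(34,255,255)),red=((0,150,60),(8,255,255)),green=((40,90,40),(90,255,255))).items():
    m=cv2.inRange(hsv,lo,hi);k,l,s,c=cv2.connectedComponentsWithStats(m)
    for i in range(1,k):
        if s[i,4]>40:
            P=X[l==i];print(n,s[i],np.nanmedian(P,0).round(3),np.nanmax(P[:,2]).round(3))
E
```

```text
blue [171 211  34  40 783] [0.498 0.275 0.04 ] 0.12
yellow [313 229  31  40 480] [ 0.472 -0.097  0.008] 0.079
yellow [328 242   5  22  83] [ 0.435 -0.106  0.112] 0.119
red [137 159  18  13  70] [0.659 0.392 0.087] 0.127
```

View pics/z1.png

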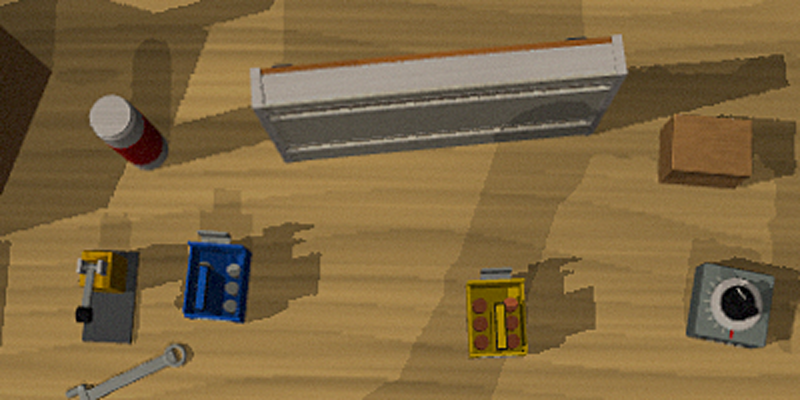

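View pics/z2.png

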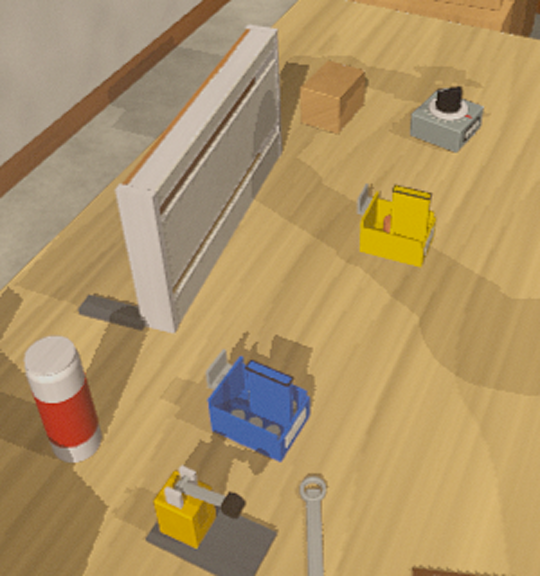

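```bash
cat > meas.py <<'E'
from h import *
def bins(n,src=('top','side')):
    rng=dict(blue=((100,100,30),(130,255,255)),yellow=((22,150,60),(34,255,255)))[n]
    out={}
    for v in src:
        im,d=load(v);X=cloud(v,d);hsv=cv2.cvtColor(im,cv2.COLOR_RGB2HSV)
        m=cv2.inRange(hsv,*rng)>0
        out[v]=(X,m,im)
    return out
if __name__=='__main__':
    for n,c in(('blue',(.49,.275)),('yellow',(.45,-.1))):
        for v,(X,m,im) in bins(n).items():
            near=np.hypot(X[...,0]-c[0],X[...,1]-c[1])<.11
            P=X[near&(X[...,2]>.008)]
            W=P[P[:,2]>.1]
            M=X[near&m&(X[...,2]>.008)]
            r=cv2.minAreaRect(M[:,:2].astype(np.float32)*1000)
            Wr=cv2.minAreaRect(W[:,:2].astype(np.float32)*1000)
            w,vv=np.linalg.eigh(np.cov(W[:,:2].T))
            print(n,v,'rect',np.round(r[0],1),np.round(r[1],1),round(r[2],1),'web',len(W),W.mean(0).round(4),np.percentile(W[:,2],[10,50,90]).round(3),'ang',np.degrees(np.arctan2(vv[1,1],vv[0,1])).round(1),np.round(Wr[1],1))
            L=X[near&~m&(X[...,2]>.055)&(X[...,2]<.1)]
            hs=cv2.cvtColor(im,cv2.COLOR_RGB2HSV)[near&~m&(X[...,2]>.055)&(X[...,2]<.1)]
            L=L[hs[:,1]<60]
            if len(L): print('  lip',len(L),L.mean(0).round(4),L.min(0).round(3),L.max(0).round(3))
    # slatwall
    for v in('top','side'):
        im,d=load(v);X=cloud(v,d)
        Q=X[(X[...,2]>.02)&(X[...,2]<.27)&(X[...,0]>.55)&(X[...,0]<.85)&(X[...,1]>-.3)&(X[...,1]<.3)]
        T=Q[Q[:,2]>.243]
        r=cv2.minAreaRect(T[:,:2].astype(np.float32)*1000)
        print(v,'wall top',np.round(cv2.boxPoints(r)),np.round(r[1]),r[2],np.median(T[:,2]))
        F=Q[(Q[:,2]<.195)&(Q[:,2]>.085)|(Q[:,2]>.228)&(Q[:,2]<.24)]
        # robust line x=a+by in front face
        F=F[F[:,0]<.75]
        a=np.polyfit(F[:,1],F[:,0],1)
        for _ in range(15):
            e=F[:,0]-np.polyval(a,F[:,1]);k=abs(e)<max(.003,np.std(e)*.8);a=np.polyfit(F[k,1],F[k,0],1)
        print(v,'face x=%.4f*y+%.4f'%tuple(a),k.sum(),len(F))
E
python3 meas.py
```

```text
blue top rect [493.6 278.4] [ 80.1 100.8] 87.5 web 142 [0.4776 0.2789 0.1116] [0.108 0.112 0.115] ang 176.9 [15.5 58.2]
  lip 83 [0.5507 0.2752 0.0744] [0.544 0.256 0.059] [0.556 0.295 0.093]
blue side rect [491.7 278.5] [ 79.8 101.5] 87.3 web 212 [0.4738 0.2807 0.1087] [0.102 0.11  0.112] ang 177.4 [15.8 59.8]
  lip 166 [0.5482 0.2774 0.0732] [0.446 0.254 0.059] [0.554 0.296 0.09 ]
yellow top rect [ 452.  -105.2] [100.4  76.7] 3.5 web 133 [ 0.4353 -0.1062  0.1121] [0.109 0.112 0.115] ang -176.5 [58.7 14.4]
  lip 79 [ 0.5089 -0.1008  0.074 ] [ 0.503 -0.12   0.061] [ 0.513 -0.082  0.094]
yellow side rect [ 449.3 -104.7] [101.2  82.9] 2.7 web 125 [ 0.4321 -0.105   0.108 ] [0.103 0.109 0.111] ang -177.7 [19.9 59.1]
  lip 50 [ 0.5068 -0.0973  0.0734] [ 0.501 -0.12   0.058] [ 0.512 -0.081  0.093]
top wall top [[ 671.  197.]
 [ 723. -244.]
 [ 774. -238.]
 [ 723.  203.]] [ 52. 443.] 6.679966926574707 0.24848070350709314
top face x=-0.1111*y+0.6975 2534 2650
side wall top [[ 670.  198.]
 [ 719. -249.]
 [ 770. -243.]
 [ 721.  204.]] [ 51. 450.] 6.194767951965332 0.24658605898484276
side face x=-0.1069*y+0.6945 2953 3691
```

Emit:
apply_moves --pt "0 0 0 0 0 0.115" --pt "0 0 0 0 0 0.115" --pt "0 0 0 0 0 0.12" --pt "0 0 0 0 0 0" --claw -0.2 --newtons 25

```text
clock: 0.5
position: [0.2444, -0.575, 0.2483]
ee_rot: [-2.276, 2.165, 0.001]
force: [0.0, -0.6, 0.0]
width: 0.7
```

```bash
cat >> h.py <<'E'
def Rt(yaw,tilt=0):
    """tool orientation holding a bin of yaw (deg), front-up tilt (deg)"""
    B=Ro.from_euler('zy',[yaw,tilt],degrees=True).as_matrix() # bin axes in world
    return np.stack([-B[:,1],-B[:,0],-B[:,2]],1),B
def go(p,yaw,tilt=0,frame=None):
    s=arm.observe();R=Ro.from_rotvec(s['ee_rot']).as_matrix()
    T,_=Rt(yaw,tilt)
    d=R.T@(np.array(p)-s['position'])*100
    w=Ro.from_matrix(R.T@T).as_rotvec()
    print('t %.1f pos'%s['clock'],np.round(s['position'],4),'F',np.round(s['force'],1),'w',round(s['width'],3),'q',np.round(s['joints'],2))
    print('tool shift cm',np.round(d,2),'turn',np.round(w,3), '|shift in target axes',np.round(T.T@(np.array(p)-s['position'])*100,2))
E
python3 -c "
from h import *
go([.434,-.1055,.2],3)"
```

```text
t 0.5 pos [ 0.2444 -0.575   0.2483] F [ 0.  -0.6  0. ] w 0.7 q [ 1.01  0.43  0.1   1.58 -0.05  1.13 -0.39]
tool shift cm [-45.94 -21.28   4.85] turn [ 0.001  0.001 -0.003] |shift in target axes [-45.89 -21.39   4.83]
```

Emit:
apply_moves --pt "-2 -1 0 0 0 0" --pt "-4 -2 0 0 0 0" --pt "-4 -2 0 0 0 0" --pt "-4 -2 0 0 0 0" --pt "-4 -2 0 0 0 0"

```text
clock: 1.0
position: [0.3253, -0.3891, 0.2486]
ee_rot: [2.282, -2.159, -0.0]
force: [0.5, 1.1, 0.3]
width: 0.598
```

Emit:
apply_moves --pt "-4 -2 0 0 0 0" --pt "-4 -2 0 0 0 0" --pt "-4 -2 0 0 0 0" --pt "-4 -2 0 0 0 0" --pt "-4 -2 0 0 0 0"

```text
clock: 1.5
position: [0.4148, -0.1842, 0.2489]
ee_rot: [2.282, -2.159, 0.001]
force: [1.2, 0.4, 0.2]
width: 0.599
```

Emit:
apply_moves --pt "-4 -1.5 1 0 0 0" --pt "-3 -0.8 1 0 0 0" --pt "-0.9 0 1 0 0 0" --pt "0 0 0 0 0 0" --pt "0 0 0 0 0 0"

```text
clock: 2.0
position: [0.433, -0.107, 0.2187]
ee_rot: [2.278, -2.162, -0.0]
force: [-0.0, -0.2, 0.1]
width: 0.603
```

```bash
python3 -c "
from h import *
go([.434,-.1055,.2],3)
snap('top','t1');snap('side','s1')"; python3 meas.py
```

```text
t 2.0 pos [ 0.433  -0.107   0.2187] F [-0.  -0.2  0.1] w 0.603 q [ 0.29  0.19 -0.19  2.02  0.05  0.94 -1.45]
tool shift cm [-0.15 -0.11  1.87] turn [ 0.001 -0.001 -0.   ] |shift in target axes [-0.15 -0.11  1.87]
blue top rect [493.8 278.5] [ 79.8 100.7] 87.0 web 140 [0.4777 0.279  0.1115] [0.108 0.112 0.115] ang 177.5 [15.3 58.6]
  lip 82 [0.5506 0.2753 0.0744] [0.544 0.255 0.059] [0.556 0.295 0.095]
blue side rect [491.5 279.2] [ 78.1 101.8] 86.7 web 205 [0.4744 0.2804 0.1087] [0.103 0.109 0.112] ang 177.3 [16.7 59.6]
  lip 170 [0.5483 0.2768 0.073 ] [0.447 0.239 0.056] [0.554 0.295 0.099]
yellow top rect [405.1 -72.5] [9.7 5.6] 2.1 web 7023 [ 0.4093 -0.0914  0.5992] [0.309 0.635 0.674] ang -164.6 [148.1 143.4]
yellow side rect [448.7 -98.7] [101.6  99. ] 2.7 web 7794 [ 0.4166 -0.0653  0.4717] [0.298 0.494 0.619] ang -164.9 [141.3 175.8]
  lip 64 [ 0.5067 -0.0979  0.0744] [ 0.502 -0.123  0.058] [ 0.511 -0.081  0.091]
top wall top [[ 670.  196.]
 [ 722. -245.]
 [ 774. -239.]
 [ 722.  202.]] [ 52. 444.] 6.751996994018555 0.24838478160224037
top face x=-0.1110*y+0.6975 2535 2651
side wall top [[ 669.  198.]
 [ 719. -248.]
 [ 771. -242.]
 [ 721.  204.]] [ 52. 449.] 6.423391819000244 0.2466824452601258
side face x=-0.1067*y+0.6945 2950 3683
```

View pics/s1.png

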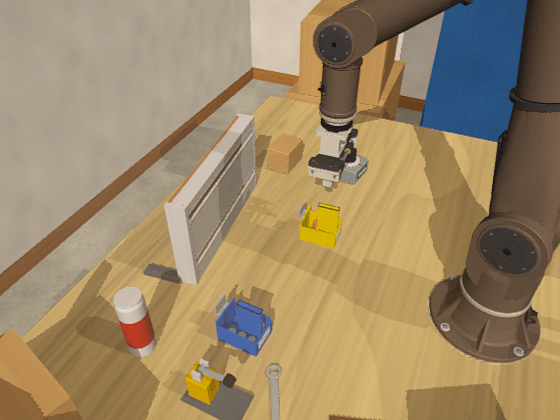

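Emit:
apply_moves --pt "-0.1 -0.1 3 0 0 0" --pt "0 0 3 0 0 0" --pt "0 0 3 0 0 0" --pt "0 0 2.2 0 0 0" --pt "0 0 1.3 0 0 0"

```text
clock: 2.6
position: [0.4337, -0.1062, 0.0924]
ee_rot: [2.275, -2.164, -0.001]
force: [-0.2, 0.3, -0.1]
width: 0.6
```

Emit:
apply_moves --pt "0 0 0 0 0 0" --pt "0 0 0 0 0 0" --pt "0 0 0 0 0 0"

```text
clock: 2.9
position: [0.435, -0.1054, 0.0947]
ee_rot: [-2.277, 2.164, -0.003]
force: [0.3, -0.2, -0.4]
width: 0.599
```

```bash
python3 -c "
from h import *
go([.434,-.1055,.093],3)
snap('side','s2')"
```

```text
t 2.9 pos [ 0.435  -0.1054  0.0947] F [ 0.3 -0.2 -0.4] w 0.599 q [ 0.26  0.37 -0.18  2.16  0.11  0.62 -1.51]
tool shift cm [0.   0.11 0.17] turn [-0.002 -0.001 -0.001] |shift in target axes [0.   0.11 0.17]
```

View pics/s2.png

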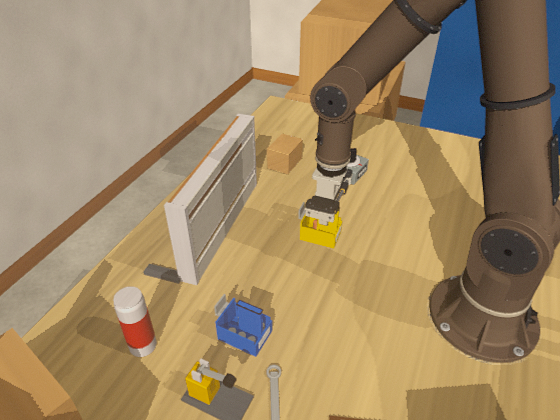

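Emit:
apply_moves --pt "0 0 0.1 0 0 0" --pt "0 0 0 0 0 0" --pt "0 0 0 0 0 0" --pt "0 0 0 0 0 0" --pt "0 0 0 0 0 0" --claw 1 --newtons 45

```text
clock: 3.45
position: [0.4344, -0.1048, 0.0928]
ee_rot: [-2.278, 2.163, -0.0]
force: [0.6, 0.1, -0.7]
width: 0.216
```

Emit:
apply_moves --pt "0 0 0 0 0 0" --pt "0 0 -1 0 0 0" --pt "0 0 -2 0 0 0" --pt "0 0 -3 0 0 0" --pt "0 0 -4 0 0 0"

```text
clock: 3.95
position: [0.433, -0.1045, 0.1933]
ee_rot: [2.277, -2.162, -0.004]
force: [1.4, -0.9, -2.5]
width: 0.13
```

Emit:
apply_moves --pt "0 0 -4 0 0 0" --pt "0 0 -3 0 0 0" --pt "0 0 -1 0 0 0" --pt "0 0 0 0 0 0"

```text
clock: 4.35
position: [0.4348, -0.1048, 0.274]
ee_rot: [-2.277, 2.162, -0.004]
force: [-0.4, -0.8, -1.8]
width: 0.128
```

```bash
cat >> h.py <<'E'
# wall frame
WY=6.25; WB=Ro.from_euler('z',WY,degrees=True).as_matrix(); W0=np.array([.6985,-.0235,0])
WX=WB[:,0];WYv=WB[:,1]
G=np.array([-.016,0,.093])   # TCP in bin frame
def lip2tcp(wx,wy,wz,tilt,g=G,yaw=WY):
    """TCP so that lip top centre sits at wall coords"""
    _,B=Rt(yaw,tilt); lip=W0+wx*WX+wy*WYv+np.array([0,0,wz])
    return lip+B@(g-np.array([.060,0,.090]))
def tcp2lip(g=G):
    s=arm.observe();R=Ro.from_rotvec(s['ee_rot']).as_matrix()
    B=np.stack([-R[:,1],-R[:,0],-R[:,2]],1)
    out={}
    for n,p in dict(lip=(.06,0,.09),root=(.06,0,.06),neckback=(.05,0,.06),org=(0,0,0)).items():
        x=s['position']+B@(np.array(p)-g)-W0
        out[n]=np.round([x@WX*1000,x@WYv*1000,x[2]*1000],1)
    e=Ro.from_matrix(B).as_euler('zyx',degrees=True).round(1)
    print(out,'yaw,tilt,roll',e,'F',np.round(s['force'],1),'w',round(s['width'],3),'t',round(s['clock'],2));
E
python3 -c "
from h import *
snap('side','s3');tcp2lip()
go(lip2tcp(-.08,-.09,.215,40),WY,40)
go(lip2tcp(-.08,-.09,.215,0),WY,0)"
```

```text
{'lip': array([-195.9,  -56.3,  269.5]), 'root': array([-195.9,  -56.3,  239.5]), 'neckback': array([-205.8,  -55.8,  239.5]), 'org': array([-255.8,  -52.9,  179.5])} yaw,tilt,roll [ 3. -0. -0.] F [-0.9  0.4 -2.6] w 0.127 t 4.4
t 4.4 pos [ 0.434  -0.1048  0.2725] F [-0.9  0.4 -2.6] w 0.127 q [ 0.29  0.13 -0.2   1.94  0.03  1.08 -1.44]
tool shift cm [  3.23 -13.73   0.66] turn [-0.696 -0.056 -0.055] |shift in target axes [  3.71 -10.72  -8.42]
t 4.4 pos [ 0.434  -0.1048  0.2725] F [-0.9  0.4 -2.6] w 0.127 q [ 0.29  0.13 -0.2   1.94  0.03  1.08 -1.44]
tool shift cm [  3.13 -11.77   5.45] turn [-0.    -0.    -0.057] |shift in target axes [  3.8  -11.57   5.45]
```

View pics/s3.png

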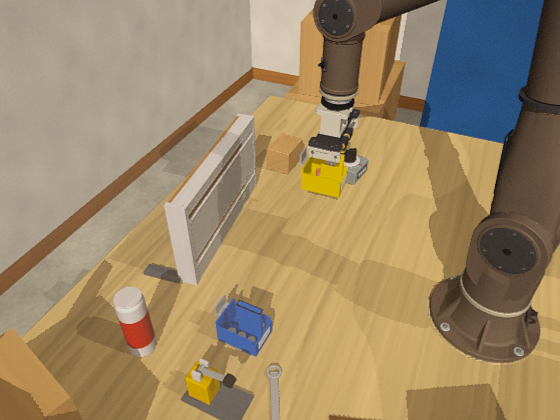

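Emit:
apply_moves --pt "1 0 0 0 0 -0.057" --pt "1 0 0 -0.14 0 0" --pt "1.5 0 0 -0.14 0 0" --pt "0 0 0 -0.14 0 0" --pt "0 0 0 -0.14 0 0"

```text
clock: 4.9
position: [0.4373, -0.14, 0.2713]
ee_rot: [1.988, -1.784, -0.52]
force: [-0.1, 0.5, -2.3]
width: 0.128
```

Emit:
apply_moves --pt "0 0 0 -0.14 0 0" --pt "0 0 0 0 0 0" --pt "0 0 0 0 0 0"

```text
clock: 5.2
position: [0.4374, -0.1394, 0.2705]
ee_rot: [1.899, -1.701, -0.623]
force: [-0.3, 0.3, -1.1]
width: 0.129
```

```bash
python3 -c "
from h import *
snap('side','s4');snap('top','t4');tcp2lip()
go(lip2tcp(-.03,-.09,.210,40),WY,40)
"
```

```text
{'lip': array([-216.1,  -87.3,  221.8]), 'root': array([-235.4,  -87.3,  198.8]), 'neckback': array([-243.1,  -87.3,  205.2]), 'org': array([-319.9,  -87.2,  191.3])} yaw,tilt,roll [ 8.1 39.7 -5.2] F [-0.3 -0.6 -1.6] w 0.121 t 5.3
t 5.3 pos [ 0.4371 -0.1399  0.2729] F [-0.3 -0.6 -1.6] w 0.121 q [ 0.18  0.56 -0.14  1.51  0.17  1.77 -1.45]
tool shift cm [  0.47 -15.03 -11.02] turn [ 0.003 -0.07  -0.026] |shift in target axes [  0.1  -15.05 -11.  ]
```

View pics/s4.png

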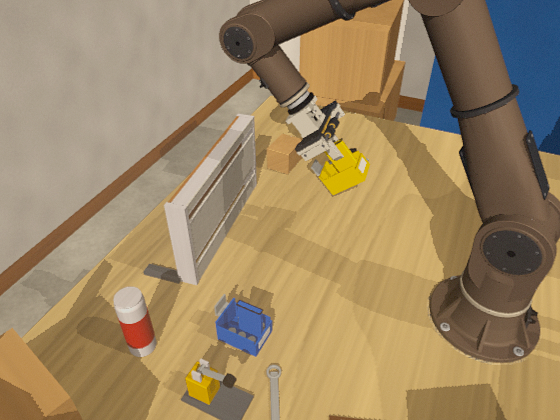

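```bash
sed -i "s/from_euler('zy'/from_euler('ZY'/; s/as_euler('zyx'/as_euler('ZYX'/" h.py; python3 -c "
from h import *
tcp2lip()
go(lip2tcp(-.03,-.09,.210,40),WY,40)
im,d=load('top');X=cloud('top',d)
"
```

```text
{'lip': array([-216.1,  -87.3,  221.8]), 'root': array([-235.4,  -87.3,  198.8]), 'neckback': array([-243.1,  -87.3,  205.2]), 'org': array([-319.9,  -87.2,  191.3])} yaw,tilt,roll [ 6.2 39.9 -0. ] F [-0.3 -0.6 -1.6] w 0.121 t 5.3
t 5.3 pos [ 0.4371 -0.1399  0.2729] F [-0.3 -0.6 -1.6] w 0.121 q [ 0.18  0.56 -0.14  1.51  0.17  1.77 -1.45]
tool shift cm [  0.26 -15.03 -11.06] turn [-0.001  0.    -0.001] |shift in target axes [  0.27 -15.02 -11.07]
```

View pics/t4.png

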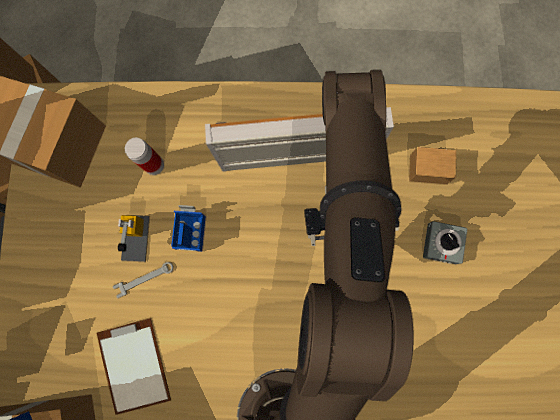

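```bash
cat > plan.py <<'E'
import numpy as np
def box(x0,x1,z0,z1,s=.5):
    x=np.arange(x0,x1+.01,s);z=np.arange(z0,z1+.01,s)
    return np.array([(a,b) for a in x for b in (z0,z1)]+[(a,b) for a in (x0,x1) for b in z])
P=np.vstack([box(0,50,0,64),box(50,62,60,64),box(58,62,60,90)])
W=[(0,5,-50,200),(0,5,222,300),(0,40,245,300),(38,60,-50,300)]
def clr(org,t):
    c,s=np.cos(t),np.sin(t);x=org[0]+P[:,0]*c+P[:,1]*s;z=org[1]-P[:,0]*s+P[:,1]*c
    m=1e9
    for a,b,e,f in W:
        dx=np.maximum(a-x,x-b);dz=np.maximum(e-z,z-f)
        d=np.where((dx>0)&(dz>0),np.hypot(np.maximum(dx,0),np.maximum(dz,0)),np.maximum(dx,dz))
        m=min(m,d.min())
    return m
def lip(org,t):
    c,s=np.cos(t),np.sin(t);return org[0]+60*c+90*s,org[1]-60*s+90*c
if __name__=='__main__':
    prev=None
    for deg in (0,2,5,8,12,16,20,24,28,32,36,40):
        t=np.radians(deg);best=[]
        c0=(-51.5,145) if prev is None else prev
        for dx in np.arange(-14,14.1,1):
            for dz in np.arange(-14,14.1,1):
                o=(c0[0]+dx,c0[1]+dz);best.append((clr(o,t)-.02*np.hypot(dx,dz),o))
        b=max(best);prev=b[1]
        print(deg,'org',np.round(b[1],1),'clr',round(clr(b[1],t),2),'lip',np.round(lip(b[1],t),1))
    print('insertion at 40 from there back along lip dir')
    o=np.array(prev);t=np.radians(40)
    for k in range(0,60,5):
        best=max((clr(o-k*np.array([np.sin(t),np.cos(t)])+e,t),tuple(e)) for e in [np.array([0,z]) for z in range(-8,9,1)])
        q=o-k*np.array([np.sin(t),np.cos(t)])+np.array(best[1]);print(k,best[0].round(1),best[1],np.round(lip(q,t),1))
E
python3 plan.py
```

```text
0 org [-65.5 145. ] clr 3.5 lip [ -5.5 235. ]
2 org [-79.5 131. ] clr 14.75 lip [-16.4 218.9]
5 org [-93.5 130. ] clr 25.04 lip [-25.9 214.4]
8 org [-107.5  132. ] clr 34.9 lip [-35.6 212.8]
12 org [-121.5  136. ] clr 43.52 lip [-44.1 211.6]
16 org [-135.5  142. ] clr 52.18 lip [-53. 212.]
20 org [-149.5  148. ] clr 61.39 lip [-62.3 212.1]
24 org [-163.5  154. ] clr 71.11 lip [-72.1 211.8]
28 org [-177.5  161. ] clr 81.21 lip [-82.3 212.3]
32 org [-191.5  167. ] clr 91.83 lip [-92.9 211.5]
36 org [-205.5  175. ] clr 102.99 lip [-104.1  212.5]
40 org [-219.5  182. ] clr 114.67 lip [-115.7  212.4]
insertion at 40 from there back along lip dir
0 114.7 (np.int64(0), np.int64(0)) [-115.7  212.4]
5 117.9 (np.int64(0), np.int64(4)) [-118.9  212.5]
10 121.0 (np.int64(0), np.int64(8)) [-122.1  212.7]
15 124.0 (np.int64(0), np.int64(8)) [-125.3  208.9]
20 127.1 (np.int64(0), np.int64(8)) [-128.5  205.1]
25 130.2 (np.int64(0), np.int64(8)) [-131.8  201.2]
30 133.4 (np.int64(0), np.int64(8)) [-135.   197.4]
35 136.7 (np.int64(0), np.int64(8)) [-138.2  193.6]
40 139.9 (np.int64(0), np.int64(8)) [-141.4  189.7]
45 143.1 (np.int64(0), np.int64(8)) [-144.6  185.9]
50 146.3 (np.int64(0), np.int64(8)) [-147.8  182.1]
55 149.5 (np.int64(0), np.int64(8)) [-151.   178.2]
```

```bash
sed -i "s/np.arange(-14,14.1,1)/np.arange(-6,6.1,.5)/g; s/clr(o,t)-.02\*np.hypot(dx,dz)/min(clr(o,t),4)-.03*np.hypot(dx,dz)/; s/else prev/else prev/" plan.py
sed -i "s/for deg in (0,2/for deg in (0,1,2,3.5/; s/(dx,dz),o))/(dx,dz)-(5 if lip(o,t)[0]<7.5 and deg<36 else 0)-(0 if deg else 5*(abs(dx)>1)),o))/" plan.py; python3 plan.py
```

```text
0 org [-51.5 145. ] clr 1.5 lip [  8.5 235. ]
1 org [-52.5 145.5] clr 1.54 lip [  9.1 234.4]
2 org [-54. 144.] clr 1.76 lip [  9.1 231.9]
3.5 org [-55.5 147. ] clr 2.17 lip [  9.9 233.2]
5 org [-57.  150.5] clr 2.47 lip [ 10.6 234.9]
8 org [-60.  154.5] clr 3.03 lip [ 11.9 235.3]
12 org [-64. 158.] clr 3.81 lip [ 13.4 233.6]
16 org [-67.  162.5] clr 4.07 lip [ 15.5 232.5]
20 org [-69.5 168. ] clr 4.37 lip [ 17.7 232.1]
24 org [-71.5 173. ] clr 4.22 lip [ 19.9 230.8]
28 org [-73.  178.5] clr 4.37 lip [ 22.2 229.8]
32 org [-74.  183.5] clr 4.02 lip [ 24.6 228. ]
36 org [-75. 189.] clr 4.09 lip [ 26.4 226.5]
40 org [-75.5 194.5] clr 4.04 lip [ 28.3 224.9]
insertion at 40 from there back along lip dir
0 4.8 (np.int64(0), np.int64(1)) [ 28.3 225.9]
5 4.5 (np.int64(0), np.int64(8)) [ 25.1 229. ]
10 0.9 (np.int64(0), np.int64(8)) [ 21.9 225.2]
15 -1.7 (np.int64(0), np.int64(8)) [ 18.7 221.4]
20 -1.7 (np.int64(0), np.int64(8)) [ 15.5 217.6]
25 -1.7 (np.int64(0), np.int64(8)) [ 12.2 213.7]
30 -1.7 (np.int64(0), np.int64(8)) [  9.  209.9]
35 -1.7 (np.int64(0), np.int64(8)) [  5.8 206.1]
40 -1.7 (np.int64(0), np.int64(8)) [  2.6 202.2]
45 -0.9 (np.int64(0), np.int64(8)) [ -0.6 198.4]
50 2.3 (np.int64(0), np.int64(8)) [ -3.8 194.6]
55 5.5 (np.int64(0), np.int64(8)) [ -7.  190.7]
```

```bash
python3 - <<'E'
from plan import *
t=np.radians(40);l0=np.array(lip((0,0),t))
for x in (-20,-10,-4,0,4,8,12,16,20,24,28):
    r=[(clr((x-l0[0],z-l0[1]),t),z) for z in np.arange(195,240,.5)]
    f=[z for c,z in r if c>2]
    print(x,max(r),f[0] if f else None,f[-1] if f else None)
E
```

```text
-20 (np.float64(21.386733591611655), np.float64(212.5)) 195.0 239.5
-10 (np.float64(13.69608575974107), np.float64(212.5)) 195.0 239.5
-4 (np.float64(9.421089288367217), np.float64(213.0)) 195.0 239.5
0 (np.float64(6.887001995791116), np.float64(214.0)) 206.5 219.0
4 (np.float64(4.8993407090871814), np.float64(215.5)) 211.0 218.5
8 (np.float64(3.1207979933016388), np.float64(217.5)) 216.0 219.0
12 (np.float64(3.043185160056663), np.float64(222.5)) 221.0 224.0
16 (np.float64(3.2140794030741806), np.float64(227.0)) 225.5 228.5
20 (np.float64(4.73309148705755), np.float64(229.0)) 226.5 233.5
24 (np.float64(4.894977924743571), np.float64(229.0)) 226.0 233.0
28 (np.float64(4.70219934575269), np.float64(226.0)) 222.5 229.5
```

```bash
python3 -c "
from h import *
go(lip2tcp(-.025,-.09,.2135,40),WY,40)
"
```

```text
t 5.3 pos [ 0.4371 -0.1399  0.2729] F [-0.3 -0.6 -1.6] w 0.121 q [ 0.18  0.56 -0.14  1.51  0.17  1.77 -1.45]
tool shift cm [  0.26 -15.19 -11.64] turn [-0.001  0.    -0.001] |shift in target axes [  0.27 -15.18 -11.66]
```

Emit:
apply_moves --pt "0 -2 -1.5 0 0 0" --pt "0.2 -3 -2.3 0 0 0" --pt "0 -3 -2.3 0 0 0" --pt "0 -3 -2.3 0 0 0" --pt "0 -2.5 -2 0 0 0"

```text
clock: 5.8
position: [0.608, -0.1233, 0.2664]
ee_rot: [1.904, -1.706, -0.621]
force: [0.6, -2.0, -3.3]
width: 0.128
```

Emit:
apply_moves --pt "0 -1.2 -0.9 0 0 0" --pt "0 -0.5 -0.3 0 0 0" --pt "0 0 0 0 0 0" --pt "0 0 0 0 0 0" --pt "0 0 0 0 0 0"

```text
clock: 6.3
position: [0.6166, -0.1227, 0.2599]
ee_rot: [1.898, -1.705, -0.627]
force: [0.2, 0.2, -1.6]
width: 0.125
```

```bash
python3 -c "
from h import *
im,d=snap('side','s5');tcp2lip()
cv2.imwrite('pics/z5.png',cv2.resize(im[90:240,170:330],None,fx=4,fy=4,interpolation=cv2.INTER_CUBIC)[:,:,::-1])
go(lip2tcp(-.025,-.09,.2135,40),WY,40)
"
```

```text
{'lip': array([-36.1, -89.8, 208.3]), 'root': array([-55.5, -89.6, 185.4]), 'neckback': array([-63.1, -89.6, 191.9]), 'org': array([-140.1,  -89.3,  178.4])} yaw,tilt,roll [ 6.2 40.2  0.3] F [-0.9 -0.4 -1.1] w 0.129 t 6.35
t 6.3 pos [ 0.6166 -0.1228  0.2597] F [-0.9 -0.4 -1.1] w 0.129 q [-0.12  0.9   0.43  0.96 -0.1   2.   -1.2 ]
tool shift cm [ 0.02 -0.52 -1.08] turn [ 0.004  0.005 -0.   ] |shift in target axes [ 0.02 -0.52 -1.08]
```

View pics/z5.png

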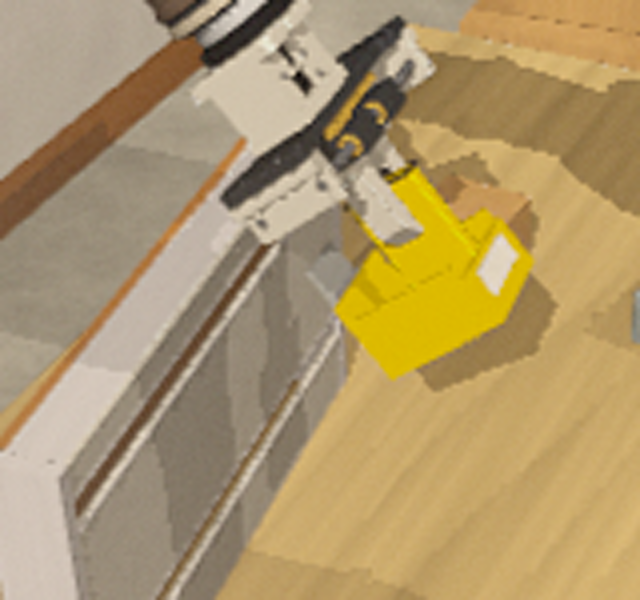

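```bash
cat > kin.py <<'E'
import numpy as np, itertools
from scipy.optimize import least_squares
from scipy.spatial.transform import Rotation as Ro
Z=lambda a:Ro.from_euler('z',a).as_matrix()
Y=lambda a:Ro.from_euler('y',a).as_matrix()
def fk(q,s,p):
    # p: q offsets 1,7 ; z lengths d1,d3,d5,d7 ; x offsets a1..a6
    R=Z(s[0]*q[0]+p[0]);x=np.array([0,0,p[2]])+R@[p[6],0,0]
    R=R@Y(q[1]);R=R@Z(s[1]*q[2]);x=x+R@[p[7],0,p[3]]
    R=R@Y(q[3]);x=x+R@[p[8],0,0];R=R@Z(s[2]*q[4]);x=x+R@[0,0,p[4]]
    R=R@Y(q[5]);x=x+R@[p[9],0,0]
    R=R@Z(s[3]*q[6]+p[1]);x=x+R@[0,0,p[5]]
    return x,R
E
python3 - <<'E'
import sys;sys.path.insert(0,'.')
from kin import *
from h import st,Rt
D=[([1.066,.435,.025,1.574,-.012,1.134,-.075],(.2442,-.5748,.248),np.array([[ 0.391,-0.92,-0.001],[-0.92,-0.391,0.001],[-0.002,0,-1]])),
([1.01,.43,.1,1.58,-.05,1.13,-.39],(.2444,-.575,.2483),Rt(3)[0]),
([.29,.19,-.19,2.02,.05,.94,-1.45],(.433,-.107,.2187),Rt(3)[0]),
([.26,.37,-.18,2.16,.11,.62,-1.51],(.435,-.1054,.0947),Rt(3)[0]),
([.29,.13,-.2,1.94,.03,1.08,-1.44],(.434,-.1048,.2725),Rt(3)[0]),
([.18,.56,-.14,1.51,.17,1.77,-1.45],(.4371,-.1399,.2729),Rt(6.25,39.9)[0])]
s,R=st();D.append((s['joints'],s['position'],R))
res=[]
for sg in itertools.product((1,-1),repeat=4):
  for o1 in(0,np.pi/2,-np.pi/2,np.pi):
   for o7 in(0,np.pi/2,-np.pi/2,np.pi):
    def f(p):
        o=[]
        for q,x,R in D:
            a,b=fk(q,sg,p);o+=list((a-np.array(x))*5)+list(Ro.from_matrix(b.T@R).as_rotvec())
        return np.array(o+list(.01*np.array(p[6:10])))
    r=least_squares(f,[o1,o7,.36,.42,.4,.25,0,0,0,0],max_nfev=60);res.append((r.cost,sg,r.x))
res.sort(key=lambda r:r[0])
for r in res[:3]:print(r[0],r[1],np.round(r[2],3))
np.savez('kin.npz',s=res[0][1],p=res[0][2])
for q,x,R in D:
    a,b=fk(q,res[0][1],res[0][2]);print(np.round((a-np.array(x))*1000,1),np.round(Ro.from_matrix(b.T@R).as_rotvec(),3))
E
```

```text
t 6.35 pos [ 0.6166 -0.1228  0.2597] F [-0.92 -0.43 -1.14] w 0.129
[[ 0.106 -0.759 -0.642]
 [-0.994 -0.083 -0.066]
 [-0.004  0.646 -0.764]]
q [-0.117  0.902  0.429  0.96  -0.101  2.002 -1.198]
0.007309193155528992 (-1, -1, -1, -1) [-9.800e-02  3.052e+00  2.670e-01  5.620e-01  4.190e-01  3.510e-01
  3.300e-02 -1.800e-02  9.000e-03  2.000e-03]
0.007309193155529007 (-1, -1, -1, -1) [-9.800e-02  3.052e+00  2.670e-01  5.620e-01  4.190e-01  3.510e-01
  3.300e-02 -1.800e-02  9.000e-03  2.000e-03]
0.007309193155529023 (-1, -1, -1, -1) [-9.800e-02  3.052e+00  2.670e-01  5.620e-01  4.190e-01  3.510e-01
  3.300e-02 -1.800e-02  9.000e-03  2.000e-03]
[-5.6 -3.7 -0.8] [-0.001 -0.    -0.008]
[-0.6  0.1  0.4] [-0.005 -0.003 -0.002]
[ 0.7 -0.3 -3.7] [ 0.005 -0.003 -0.014]
[2.  3.8 5.2] [-0.     0.001 -0.002]
[ 0.2  5.4 -4.8] [ 0.006  0.001 -0.007]
[1.2 5.7 5.7] [-0.002  0.062  0.018]
[ 0.1  1.8 -1.9] [-0.003  0.063  0.015]
```

```bash
cat > kin.py <<'E'
import numpy as np, itertools
from scipy.optimize import least_squares
from scipy.spatial.transform import Rotation as Ro
Z=lambda a:Ro.from_euler('z',a).as_matrix()
Y=lambda a:Ro.from_euler('y',a).as_matrix()
def fk(q,p,full=False):
    R=Z(-q[0]+p[0]);x=np.array([0,0,p[2]])+R@[p[6],p[15],0]
    R=R@Y(q[1]+p[12]);R=R@Z(-q[2]+p[10]);x=x+R@[p[7],p[16],p[3]]
    R=R@Y(q[3]+p[13]);x=x+R@[p[8],0,0];R=R@Z(-q[4]+p[11]);x=x+R@[0,p[17],p[4]];xw=x
    R=R@Y(q[5]+p[14]);x=x+R@[p[9],0,0]
    R=R@Z(-q[6]+p[1]);x=x+R@[0,0,p[5]]
    return x,R
LO=np.array([-2.62,-.44,-1.27,.08,-1.32,.12,-2.74]);HI=np.array([2.62,2.09,1.32,2.57,4.46,2,2.74])
def ik(p,x,R,q0,w=.02,m=.03):
    def f(q):
        a,b=fk(q,p);return np.concatenate([(a-x)*10,Ro.from_matrix(b.T@R).as_rotvec()*3,w*(q-q0)])
    r=least_squares(f,np.clip(q0,LO+m+1e-3,HI-m-1e-3),bounds=(LO+m,HI-m));a,b=fk(r.x,p)
    return r.x,np.linalg.norm(a-x)*1000,np.degrees(np.linalg.norm(Ro.from_matrix(b.T@R).as_rotvec()))
E
cat > fit.py <<'E'
import sys;sys.path.insert(0,'.')
from kin import *
from h import st,Rt,arm
D=[([1.066,.435,.025,1.574,-.012,1.134,-.075],(.2442,-.5748,.248),np.array([[ 0.391,-0.92,-0.001],[-0.92,-0.391,0.001],[-0.002,0,-1]])),
([1.01,.43,.1,1.58,-.05,1.13,-.39],(.2444,-.575,.2483),Rt(3)[0]),
([.29,.19,-.19,2.02,.05,.94,-1.45],(.433,-.107,.2187),Rt(3)[0]),
([.26,.37,-.18,2.16,.11,.62,-1.51],(.435,-.1054,.0947),Rt(3)[0]),
([.29,.13,-.2,1.94,.03,1.08,-1.44],(.434,-.1048,.2725),Rt(3)[0]),
([.18,.56,-.14,1.51,.17,1.77,-1.45],(.4371,-.1399,.2729),Rt(6.25,39.9)[0])]
D.append(([-0.117,0.902,0.429,0.96,-0.101,2.002,-1.198],(0.6166,-0.1228,0.2597),Rt(6.25,40.1)[0]))
try:
    for l in open('log.txt'):
        v=eval(l);D.append((v[0],v[1],Ro.from_rotvec(v[2]).as_matrix()))
except FileNotFoundError: pass
def f(p):
    o=[]
    for q,x,R in D:
        a,b=fk(q,p);o+=list((a-np.array(x))*5)+list(Ro.from_matrix(b.T@R).as_rotvec())
    return np.array(o+list(.01*np.array(p[6:])))
r=least_squares(f,[0,3.14,.3,.5,.42,.35]+[0]*12)
p=r.x;print(r.cost,np.round(p,3));np.save('kin.npy',p)
for q,x,R in D:
    a,b=fk(q,p);print(np.round((a-np.array(x))*1000,1),np.round(Ro.from_matrix(b.T@R).as_rotvec(),3))
E
python3 fit.py
```

```text
0.000625710856448207 [-4.000e-03  3.137e+00  2.760e-01  5.520e-01  4.260e-01  3.470e-01
  1.000e-03 -2.000e-03 -5.000e-03  2.000e-03 -3.000e-03 -1.000e-03
  1.300e-02 -4.000e-03 -1.100e-02 -3.600e-02 -1.900e-02  4.000e-03]
[-1.  -1.4 -0.3] [ 0.002 -0.002 -0.002]
[2.5 0.  1.7] [-0.002 -0.005  0.005]
[-0.3 -4.  -1.3] [ 0.003 -0.003 -0.007]
[-0.8  1.  -0.2] [-0.002  0.002  0.004]
[-1.1  1.8  0.6] [ 0.004  0.001 -0.001]
[1.4 0.8 0.2] [-0.     0.003  0.004]
[-1.6  0.  -0.7] [ 0.003  0.001 -0.003]
```

```bash
cat > reach.py <<'E'
from kin import *
from h import lip2tcp,Rt,WY
p=np.load('kin.npy')
starts=[np.array([0,.6,b,1.2,e,1.7,-1.4]) for b in(-1,-.5,0,.5,1) for e in(-.8,0,.8)]
starts+=[np.array([0,.6,0,1.2,e,1.5,1.4]) for e in (2.5,3.1,3.8)]
def best(wx,wy,wz,t,g=None):
    x=lip2tcp(wx,wy,wz,t) if g is None else lip2tcp(wx,wy,wz,t,g);R=Rt(WY,t)[0]
    o=None
    for s in starts:
        s=s.copy();s[0]=-np.arctan2(x[1],x[0])+s[2]*-.8
        for RR in (R,R@np.diag([-1,-1,1])):
            r=ik(p,x,RR,s,w=.003)
            k=r[1]+3*r[2]
            if o is None or k<o[0]-.3:o=(k,r)
    return o[1]
if __name__=='__main__':
    for wy in(-.16,-.09,0,.09,.16):
        for t,z in((40,.225),(35,.227),(30,.229),(25,.23)):
            q,e,a=best(.028,wy,z,t);print(wy,t,'err mm %.1f deg %.2f'%(e,a),np.round(q,2))
E
python3 reach.py
```

```text
-0.16 40 err mm 25.8 deg 7.07 [-0.07  0.96  0.52  0.81 -0.13  1.97 -1.1 ]
-0.16 35 err mm 13.1 deg 3.59 [-0.04  0.95  0.47  0.79 -0.13  1.97 -1.12]
-0.16 30 err mm 0.3 deg 0.08 [-0.    0.94  0.42  0.77 -0.13  1.97 -1.14]
-0.16 25 err mm 0.0 deg 0.00 [ 0.29  0.88 -0.41  0.84  0.36  1.91 -1.47]
-0.09 40 err mm 23.5 deg 6.42 [-0.13  0.92  0.44  0.86 -0.12  1.97 -1.21]
-0.09 35 err mm 10.2 deg 2.79 [-0.1   0.91  0.4   0.84 -0.13  1.97 -1.23]
-0.09 30 err mm 0.0 deg 0.00 [ 0.11  0.88 -0.15  0.82  0.18  1.97 -1.46]
-0.09 25 err mm 0.0 deg 0.00 [ 0.23  0.84 -0.44  0.92  0.33  1.88 -1.58]
0 40 err mm 21.9 deg 5.93 [-0.19  0.88  0.31  0.9  -0.12  1.97 -1.37]
0 35 err mm 8.0 deg 2.18 [-0.17  0.88  0.29  0.89 -0.13  1.97 -1.39]
0 30 err mm 0.0 deg 0.00 [ 0.1   0.87 -0.42  0.88  0.27  1.97 -1.69]
0 25 err mm 0.0 deg 0.00 [ 0.14  0.81 -0.46  0.99  0.28  1.84 -1.71]
0.09 40 err mm 21.3 deg 5.77 [-0.23  0.87  0.18  0.91 -0.12  1.97 -1.55]
0.09 35 err mm 7.2 deg 1.96 [-0.23  0.86  0.18  0.9  -0.13  1.97 -1.55]
0.09 30 err mm 0.0 deg 0.00 [-0.    0.86 -0.42  0.9   0.21  1.95 -1.8 ]
0.09 25 err mm 0.0 deg 0.00 [ 0.03  0.8  -0.46  1.01  0.22  1.82 -1.82]
0.16 40 err mm 21.5 deg 5.82 [-0.27  0.87  0.06  0.9  -0.13  1.97 -1.69]
0.16 35 err mm 7.5 deg 2.03 [-0.28  0.86  0.08  0.88 -0.13  1.97 -1.68]
0.16 30 err mm 0.0 deg 0.00 [-0.09  0.86 -0.41  0.89  0.16  1.94 -1.89]
0.16 25 err mm 0.0 deg 0.00 [-0.06  0.8  -0.44  1.    0.18  1.81 -1.9 ]
```

```bash
cat > bott.py <<'E'
from plan import *
for deg in (26,28,30,32,34,36,40,44):
    t=np.radians(deg);l0=np.array(lip((0,0),t));w=[]
    for x in range(-4,27,2):
        r=max((clr((x-l0[0],z-l0[1]),t),z) for z in np.arange(200,244,.5));w.append((round(r[0],1),x,r[1]))
    print(deg,min(w)[:2],[(a[1],float(a[2]),float(a[0])) for a in w][::2])
E
python3 bott.py
```

```text
26 (np.float64(0.5), 8) [(-4, 215.0, 8.0), (0, 216.0, 5.0), (4, 218.5, 2.5), (8, 222.5, 0.5), (12, 229.0, 1.2), (16, 231.5, 3.7), (20, 233.5, 6.4), (24, 235.0, 3.8)]
28 (np.float64(0.9), 8) [(-4, 214.5, 8.3), (0, 216.0, 5.4), (4, 218.0, 2.9), (8, 221.5, 0.9), (12, 228.5, 1.1), (16, 231.0, 3.5), (20, 233.0, 6.1), (24, 233.5, 4.5)]
30 (np.float64(1.3), 8) [(-4, 214.5, 8.5), (0, 215.5, 5.8), (4, 217.5, 3.3), (8, 220.5, 1.3), (12, 227.5, 1.3), (16, 230.5, 3.3), (20, 232.5, 5.7), (24, 232.0, 5.2)]
32 (np.float64(1.6), 8) [(-4, 214.0, 8.8), (0, 215.0, 6.0), (4, 217.0, 3.6), (8, 220.0, 1.6), (12, 226.0, 1.6), (16, 230.0, 3.1), (20, 232.0, 5.4), (24, 230.5, 5.8)]
34 (np.float64(2.0), 8) [(-4, 214.0, 8.9), (0, 215.0, 6.1), (4, 216.5, 3.9), (8, 219.0, 2.0), (12, 225.0, 2.0), (16, 229.0, 3.0), (20, 231.5, 5.1), (24, 230.5, 5.5)]
36 (np.float64(2.3), 10) [(-4, 213.5, 9.2), (0, 214.5, 6.5), (4, 216.5, 4.3), (8, 218.5, 2.4), (12, 224.0, 2.4), (16, 228.5, 3.1), (20, 230.5, 5.1), (24, 230.0, 5.4)]
40 (np.float64(3.0), 12) [(-4, 213.0, 9.4), (0, 214.0, 6.9), (4, 215.5, 4.9), (8, 217.5, 3.1), (12, 222.5, 3.0), (16, 227.0, 3.2), (20, 229.0, 4.7), (24, 229.0, 4.9)]
44 (np.float64(3.7), 10) [(-4, 212.5, 9.6), (0, 213.5, 7.3), (4, 215.0, 5.5), (8, 217.0, 3.9), (12, 221.0, 3.7), (16, 225.0, 3.8), (20, 228.0, 4.6), (24, 228.0, 5.0)]
```

```bash
cat >> reach.py <<'E'
    print('---')
E
cat > r2.py <<'E'
from reach import *
from plan import *
def b2(x,R):
    o=None
    for s in starts[:15]:
        s=s.copy();s[0]=-np.arctan2(x[1],x[0])+s[2]*-.8
        r=ik(p,np.array(x),R,s,w=.003);k=r[1]+3*r[2]
        if o is None or k<o[0]-.3:o=(k,r)
    return o[1]
for phi in(12,15,18):
    print(phi)
    for x in((.434,-.105),(.48,-.12),(.476,.28)):
        q,e,a=b2((*x,.093),Rt(3,-phi)[0]);print(' pick',x,round(e,1),round(a,1),np.round(q,2))
    g=np.array([-.016-.003*np.sin(np.radians(phi)),0,.09+.003*np.cos(np.radians(phi))])
    for wy in(-.09,.09):
        for bt,lx,lz in((40,-.03,.213),(40,.01,.22),(40,.028,.226),(20,.0177,.232),(0,.0085,.235)):
            x=None
            from h import W0,WX,WYv
            B=Rt(WY,bt)[1];x=W0+lx*WX+wy*WYv+np.array([0,0,lz])+B@(g-np.array([.06,0,.09]))
            q,e,a=b2(x,Rt(WY,bt-phi)[0]);print(' ',wy,bt,round(e,1),round(a,1),np.round(q,2))
E
python3 r2.py
```

```text
12
 pick (0.434, -0.105) 0.0 0.0 [ 0.47  0.32 -0.38  2.31  0.27  0.34 -1.65]
 pick (0.48, -0.12) 0.0 0.0 [ 0.47  0.38 -0.38  2.2   0.27  0.39 -1.63]
 pick (0.476, 0.28) 0.0 0.0 [-0.67  0.43 -0.06  2.07  0.33  0.5  -2.52]
  -0.09 40 0.0 0.0 [ 0.29  0.79 -0.51  1.05  0.34  1.87 -1.61]
  -0.09 40 0.0 0.0 [ 0.22  0.86 -0.44  0.88  0.33  1.94 -1.57]
  -0.09 40 0.0 0.0 [ 0.14  0.88 -0.27  0.8   0.24  1.97 -1.5 ]
  -0.09 20 0.0 0.0 [ 0.39  0.64 -0.57  1.27  0.34  1.46 -1.63]
  -0.09 0 0.0 0.0 [ 0.56  0.46 -0.62  1.66  0.31  0.91 -1.61]
  0.09 40 0.0 0.0 [ 0.08  0.75 -0.51  1.14  0.22  1.81 -1.85]
  0.09 40 0.0 0.0 [ 0.02  0.82 -0.45  0.98  0.21  1.89 -1.82]
  0.09 40 0.0 0.0 [-0.    0.85 -0.42  0.89  0.21  1.93 -1.8 ]
  0.09 20 0.0 0.0 [ 0.14  0.6  -0.55  1.35  0.27  1.42 -1.87]
  0.09 0 0.0 0.0 [ 0.24  0.4  -0.59  1.74  0.34  0.88 -1.94]
15
 pick (0.434, -0.105) 0.0 0.0 [ 0.4   0.3  -0.28  2.35  0.15  0.25 -1.52]
 pick (0.48, -0.12) 0.0 0.0 [ 0.42  0.36 -0.29  2.25  0.18  0.3  -1.52]
 pick (0.476, 0.28) 0.0 0.0 [-0.84  0.42  0.14  2.12  0.26  0.41 -2.46]
  -0.09 40 0.0 0.0 [ 0.31  0.76 -0.
[... 731 characters left out ...]
1.37]
 pick (0.476, 0.28) 0.0 0.0 [-1.12  0.44  0.48  2.18 -0.05  0.31 -2.18]
  -0.09 40 0.0 0.0 [ 0.33  0.73 -0.54  1.14  0.34  1.74 -1.63]
  -0.09 40 0.0 0.0 [ 0.27  0.79 -0.48  0.99  0.33  1.81 -1.59]
  -0.09 40 0.0 0.0 [ 0.23  0.82 -0.45  0.91  0.32  1.85 -1.58]
  -0.09 20 0.0 0.0 [ 0.44  0.59 -0.6   1.37  0.33  1.32 -1.63]
  -0.09 0 0.0 0.0 [ 0.59  0.41 -0.61  1.76  0.27  0.75 -1.58]
  0.09 40 0.0 0.0 [ 0.11  0.69 -0.53  1.23  0.23  1.68 -1.86]
  0.09 40 0.0 0.0 [ 0.06  0.75 -0.48  1.08  0.23  1.76 -1.83]
  0.09 40 0.0 0.0 [ 0.03  0.78 -0.46  1.    0.23  1.8  -1.82]
  0.09 20 0.0 0.0 [ 0.18  0.53 -0.57  1.45  0.29  1.28 -1.88]
  0.09 0 0.0 0.0 [ 0.24  0.34 -0.57  1.84  0.36  0.73 -1.97]
```

Emit:
apply_moves --pt "0 1.5 1.2 0 0 0" --pt "0 2.4 2 0 0 0" --pt "0 2.7 2.2 0 0 0" --pt "0 2.4 2.2 0.1 0 0" --pt "0 1.7 1.5 0.14 0 0"

```text
clock: 6.85
position: [0.476, -0.137, 0.2555]
ee_rot: [2.06, -1.848, -0.437]
force: [0.2, -0.8, -0.8]
width: 0.13
```

Emit:
apply_moves --pt "0 0 0 0.14 0 0" --pt "0 0 0 0.14 0 0" --pt "0 0 0 0.14 0 0" --pt "0 0 0 0.04 0 0" --pt "0 0 0 0 0 0"

```text
clock: 7.35
position: [0.4756, -0.1376, 0.2577]
ee_rot: [-2.334, 2.1, 0.005]
force: [0.4, 0.5, -1.1]
width: 0.126
```

```bash
cat >> h.py <<'E'
import atexit
def log():
    s=arm.observe();open('log.txt','a').write(repr((list(map(float,s['joints'])),list(map(float,s['position'])),list(map(float,s['ee_rot']))))+'\n')
atexit.register(log)
E
python3 -c "
from h import *
go([.475,-.135,.093],6.25,0)"
```

```text
t 7.3 pos [ 0.4756 -0.1376  0.2577] F [ 0.4  0.5 -1.1] w 0.126 q [-0.17  0.22  0.42  1.89 -0.11  1.05 -1.17]
tool shift cm [-0.21  0.02 16.47] turn [ 0.001  0.003 -0.003] |shift in target axes [-0.26  0.04 16.47]
```

Emit:
apply_moves --pt "0 0 3 0 0 0" --pt "0 0 4 0 0 0" --pt "0 0 4 0 0 0" --pt "0 0 3 0 0 0" --pt "0 0 1.6 0 0 0"

```text
clock: 7.85
position: [0.4758, -0.1361, 0.0976]
ee_rot: [2.335, -2.096, -0.014]
force: [0.5, 0.2, -1.3]
width: 0.13
```

Emit:
apply_moves --pt "0 0 0.3 0 0 0" --pt "0 0 0.3 0 0 0" --pt "0 0 0 0 0 0" --pt "0 0 0 0 0 0"

```text
clock: 8.25
position: [0.4777, -0.1371, 0.0952]
ee_rot: [2.337, -2.099, -0.004]
force: [0.3, 0.1, -1.6]
width: 0.126
```

```bash
python3 -c "
from h import *
go([.475,-.135,.093],6.25,0)"
```

```text
t 8.2 pos [ 0.4777 -0.1371  0.0952] F [ 0.3  0.1 -1.6] w 0.126 q [-0.1   0.44  0.36  2.07 -0.24  0.67 -1.04]
tool shift cm [-0.23  0.24  0.22] turn [ 0.002  0.002 -0.002] |shift in target axes [-0.24  0.24  0.22]
```

Emit:
apply_moves --pt "0 0 0.2 0 0 0" --pt "0 0 0 0 0 0" --pt "0 0 0 0 0 0"

```text
clock: 8.55
position: [0.4773, -0.137, 0.0928]
ee_rot: [2.336, -2.099, -0.005]
force: [0.5, 0.6, 0.5]
width: 0.126
```

```bash
python3 -c "
from h import *
go([.475,-.135,.093],6.25,0)"
```

```text
t 8.6 pos [ 0.4773 -0.137   0.0928] F [0.5 0.6 0.5] w 0.126 q [-0.09  0.44  0.35  2.07 -0.24  0.67 -1.04]
tool shift cm [-0.22  0.21 -0.02] turn [ 0.003  0.002 -0.002] |shift in target axes [-0.22  0.21 -0.02]
```

Emit:
apply_moves --pt "0 0 0 0 0 0" --pt "0 0 0 0 0 0" --pt "0 0 0 0 0 0" --claw -0.2

```text
clock: 8.85
position: [0.4768, -0.137, 0.0924]
ee_rot: [2.336, -2.099, -0.006]
force: [0.8, -0.5, -1.1]
width: 0.34
```

Emit:
apply_moves --pt "0 0 0 0.13 0 0" --pt "0 0 0 0.132 0 0" --pt "0 0 0 0 0 0" --pt "0 0 0 0 0 0" --pt "0 0 0 0 0 0"

```text
clock: 9.35
position: [0.478, -0.137, 0.0927]
ee_rot: [-2.185, 1.963, -0.253]
force: [0.4, 0.5, -0.5]
width: 0.602
```

```bash
python3 -c "
from h import *
go([.4765,-.137,.0928],6.25,-15)
snap('side','s6')"
```

```text
t 9.3 pos [ 0.478  -0.137   0.0927] F [ 0.4  0.5 -0.5] w 0.602 q [ 0.11  0.35  0.15  2.26 -0.46  0.33 -0.8 ]
tool shift cm [-0.01  0.14 -0.05] turn [ 0.003  0.002 -0.002] |shift in target axes [-0.01  0.14 -0.05]
```

View pics/s6.png

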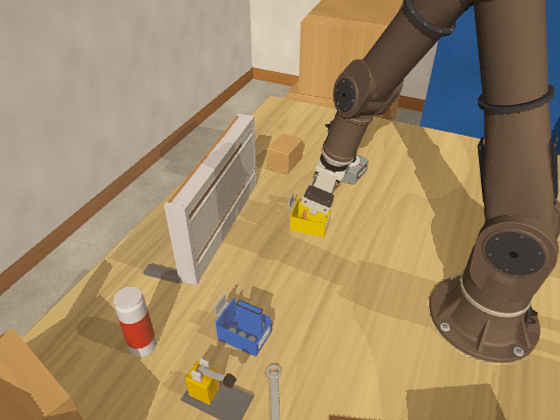

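Emit:
apply_moves --pt "0 0 0 0 0 0" --pt "0 0 0 0 0 0" --pt "0 0 0 0 0 0" --pt "0 0 0 0 0 0" --pt "0 0 0 0 0 0" --claw 1 --newtons 50

```text
clock: 9.9
position: [0.4769, -0.1369, 0.0923]
ee_rot: [-2.185, 1.963, -0.253]
force: [-0.6, -0.7, 0.4]
width: 0.216
```

Emit:
apply_moves --pt "0 0 0 0 0 0" --pt "0 0.2 -1 0 0 0" --pt "0 0.5 -2 0 0 0" --pt "0 0.8 -3 0 0 0" --pt "0 1 -4 0 0 0"

```text
clock: 10.4
position: [0.4258, -0.1424, 0.1828]
ee_rot: [-2.186, 1.965, -0.249]
force: [0.2, 0.5, -1.4]
width: 0.131
```

Emit:
apply_moves --pt "0 1 -4 0 0 0" --pt "0 0.8 -3 -0.14 0 0" --pt "0 0 -1 -0.14 0 0" --pt "0 0 0 -0.14 0 0" --pt "0 0 0 -0.14 0 0"

```text
clock: 10.9
position: [0.3917, -0.1467, 0.2569]
ee_rot: [2.16, -1.942, -0.295]
force: [-0.4, 0.3, -2.0]
width: 0.129
```

Emit:
apply_moves --pt "0 0 0 -0.14 0 0" --pt "0 0 0 0 0 0" --pt "0 0 0 0 0 0" --pt "0 0 0 0 0 0"

```text
clock: 11.3
position: [0.3907, -0.1469, 0.2556]
ee_rot: [2.075, -1.866, -0.415]
force: [-0.3, -0.9, -1.8]
width: 0.128
```

```bash
cat >> h.py <<'E'
PHI=15.; G=np.array([-.016-.003*np.sin(np.radians(PHI)),0,.09+.003*np.cos(np.radians(PHI))])
def lipgo(wx,wy,wz,bt,g=G,yaw=WY):
    """print move taking lip top to wall coords (mm) at bin tilt bt"""
    _,B=Rt(yaw,bt);l=W0+wx/1e3*WX+wy/1e3*WYv+np.array([0,0,wz/1e3])
    go(l+B@(g-np.array([.06,0,.09])),yaw,bt-PHI)
def tcp2lip(g=G):
    s=arm.observe();R=Ro.from_rotvec(s['ee_rot']).as_matrix()
    B=np.stack([-R[:,1],-R[:,0],-R[:,2]],1)@Ro.from_euler('y',PHI,degrees=True).as_matrix()
    out={}
    for n,p in dict(lip=(.06,0,.09),org=(0,0,0)).items():
        x=s['position']+B@(np.array(p)-g)-W0
        out[n]=np.round([x@WX*1000,x@WYv*1000,x[2]*1000],1)
    e=Ro.from_matrix(B).as_euler('ZYX',degrees=True).round(1)
    print(out,'yaw,tilt,roll',e,'F',np.round(s['force'],1),'w',round(s['width'],3),'t',round(s['clock'],2));
E
python3 -c "
from h import *
tcp2lip();lipgo(-30,-90,213,40)"
```

```text
{'lip': array([-262.4,  -89.2,  204.1]), 'org': array([-366.1,  -88.8,  173.5])} yaw,tilt,roll [ 6.2 39.9  0.2] F [-0.3 -0.9 -1.8] w 0.128 t 11.3
t 11.3 pos [ 0.3907 -0.1469  0.2556] F [-0.3 -0.9 -1.8] w 0.128 q [-0.09  0.34  0.31  1.81  0.03  1.42 -1.25]
tool shift cm [ -0.   -20.7  -10.61] turn [-0.001  0.004 -0.002] |shift in target axes [  0.08 -20.69 -10.64]
```

Emit:
apply_moves --pt "0 -2 -1 0 0 0" --pt "0 -3 -1.5 0 0 0" --pt "0 -3 -1.5 0 0 0" --pt "0 -3 -1.5 0 0 0" --pt "0 -3 -1.5 0 0 0"

```text
clock: 11.8
position: [0.5477, -0.1302, 0.2609]
ee_rot: [2.076, -1.866, -0.414]
force: [-0.2, 0.7, -1.9]
width: 0.125
```

Emit:
apply_moves --pt "0 -3 -1.6 0 0 0" --pt "0 -2.2 -1.1 0 0 0" --pt "0 -1.2 -0.7 0 0 0" --pt "0 -0.3 -0.2 0 0 0" --pt "0 0 0 0 0 0"

```text
clock: 12.3
position: [0.6223, -0.1222, 0.2643]
ee_rot: [2.075, -1.865, -0.415]
force: [-0.0, -0.2, -1.4]
width: 0.129
```

Emit:
apply_moves --pt "0 0 0 0 0 0" --pt "0 0 0 0 0 0" --pt "0 0 0 0 0 0"

```text
clock: 12.6
position: [0.6222, -0.1217, 0.2635]
ee_rot: [2.074, -1.863, -0.417]
force: [0.5, 0.7, -1.9]
width: 0.13
```

```bash
python3 -c "
from h import *
im,d=snap('side','s7');tcp2lip()
cv2.imwrite('pics/z7.png',cv2.resize(im[90:240,190:330],None,fx=4,fy=4,interpolation=cv2.INTER_CUBIC)[:,:,::-1])
lipgo(-30,-90,213,40)
"
```

```text
{'lip': array([-29.5, -89.2, 211.8]), 'org': array([-133.4,  -88.9,  181.5])} yaw,tilt,roll [ 6.2 40.1  0.2] F [ 0.5 -0.2 -1.9] w 0.127 t 12.65
t 12.7 pos [ 0.6223 -0.1216  0.2634] F [ 0.5 -0.2 -1.9] w 0.127 q [-0.08  0.72  0.31  1.16 -0.08  1.71 -1.27]
tool shift cm [ 0.08  0.1  -0.08] turn [ 0.001  0.003 -0.001] |shift in target axes [ 0.08  0.1  -0.08]
```

View pics/z7.png

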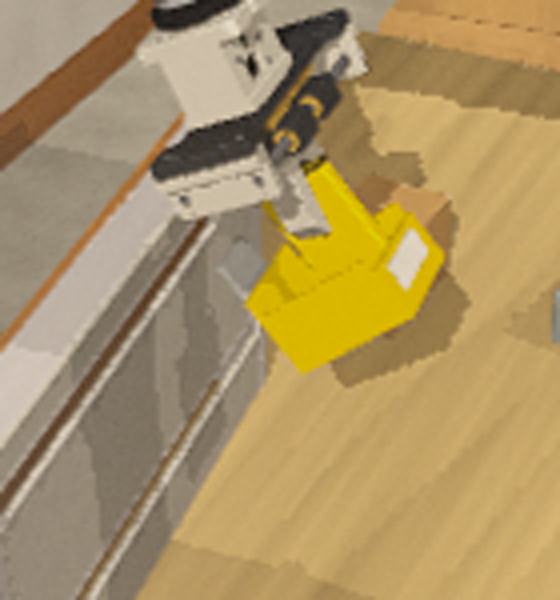

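```bash
cat > rel.py <<'E'
from h import *
def wc(X): 
    d=X-W0;return np.stack([d@WX,d@WYv,d[...,2]],-1)*1000
def run(wy,side='side'):
    im,d=load(side);X=wc(cloud(side,d));hsv=cv2.cvtColor(im,cv2.COLOR_RGB2HSV)
    x,y,z=X[...,0],X[...,1],X[...,2]
    # face
    f=(abs(x)<12)&(abs(y)<195)&(z>90)&(z<190);A=np.c_[y[f],z[f],np.ones(f.sum())]
    c=np.linalg.lstsq(A,x[f],rcond=None)[0];print('face x= %.4f y %+.4f z %+.2f'%tuple(c),'at wy,z=210:',(c@[wy,210,1]).round(2),'resid',np.std(x[f]-A@c).round(2))
    # groove edges: points deeper than face
    for y0 in range(-180,181,40):
        m=(abs(y-y0)<15)&(abs(x)<60)&(z>150)&(z<250)
        xx=x[m]-(c[0]*y[m]+c[1]*z[m]+c[2]);zz=z[m]
        fr=(abs(xx)<3)
        lo=zz[fr&(zz<212)];hi=zz[fr&(zz>212)]
        print(y0,len(lo),lo.max().round(1) if len(lo) else None,hi.min().round(1) if len(hi) else None,'deep',(xx>4).sum(), zz[xx>4].round(0)[:8])
    # lip: grey pts
    m=(abs(y-wy)<24)&(x>-75)&(x<-8)&(z>175)&(z<225)&(hsv[...,1]<70)&(hsv[...,2]>90)
    P=X[m];print('lip n',m.sum(),'y',np.percentile(P[:,1],[2,98]).round(1))
    o=P[np.argsort(-P[:,2])][:12];print(o.round(1).tolist())
    v,u=np.nonzero(m);print('px',u.min(),u.max(),v.min(),v.max())
if __name__=='__main__':
    import sys;run(float(sys.argv[1]))
E
python3 rel.py -90
```

```text
face x= -0.0026 y -0.0005 z -1.67 at wy,z=210: -1.54 resid 0.86
-180 31 189.3 None deep 34 [248. 245. 247. 247. 245. 245. 246. 246.]
-140 54 200.0 None deep 28 [247. 248. 248. 247. 246. 245. 248. 247.]
-100 65 201.9 220.1 deep 61 [247. 247. 247. 246. 245. 249. 247. 244.]
-60 73 201.3 218.6 deep 113 [246. 246. 248. 247. 248. 249. 247. 247.]
-20 78 200.8 221.2 deep 125 [247. 249. 245. 249. 246. 248. 248. 247.]
20 86 200.4 220.6 deep 130 [246. 249. 247. 246. 247. 247. 248. 248.]
60 93 200.2 221.0 deep 142 [244. 247. 246. 248. 246. 247. 248. 245.]
100 98 201.7 219.5 deep 157 [247. 245. 247. 248. 248. 248. 249. 248.]
140 105 201.2 221.0 deep 168 [247. 246. 247. 248. 249. 248. 247. 247.]
180 113 200.9 219.3 deep 163 [247. 247. 246. 246. 247. 248. 245. 249.]
lip n 102 y [-108.3  -66.5]
[[-32.3, -84.2, 212.4], [-31.9, -100.4, 212.0], [-30.7, -80.5, 211.1], [-34.8, -92.6, 210.9], [-34.9, -77.2, 210.8], [-32.3, -76.4, 210.8], [-33.7, -103.2, 210.6], [-31.8, -108.4, 210.4], [-35.4, -83.4, 210.3], [-32.6, -98.5, 210.1], [-32.7, -82.8, 210.1], [-29.1, -77.0, 209.8]]
px 245 256 149 164
```

Emit:
apply_moves --pt "0 -0.8 -0.4 0 0 0" --pt "0 -0.8 -0.4 0 0 0" --pt "0 -0.65 -0.4 0 0 0" --pt "0 0 0 0 0 0" --pt "0 0 0 0 0 0"

```text
clock: 13.15
position: [0.6479, -0.1189, 0.2642]
ee_rot: [2.074, -1.862, -0.418]
force: [0.1, -0.1, -2.2]
width: 0.128
```

```bash
python3 -c "
from h import *
tcp2lip();lipgo(4,-90,215.5,40)"
```

```text
{'lip': array([ -3.8, -89.4, 212.5]), 'org': array([-107.7,  -89.1,  182.4])} yaw,tilt,roll [ 6.2 40.1  0.2] F [ 0.1 -0.1 -2.2] w 0.128 t 13.15
t 13.2 pos [ 0.6479 -0.1189  0.2642] F [ 0.1 -0.1 -2.2] w 0.128 q [-0.08  0.77  0.31  1.06 -0.09  1.76 -1.27]
tool shift cm [ 0.06 -0.58 -0.59] turn [ 0.002  0.003 -0.001] |shift in target axes [ 0.06 -0.58 -0.59]
```

Emit:
apply_moves --pt "0 -0.3 -0.3 0 0 0" --pt "0 -0.28 -0.3 0 0 0" --pt "0 -0.28 -0.35 0 0 0" --pt "0 0 0 0 0 0" --pt "0 0 0 0 0 0"

```text
clock: 13.65
position: [0.6599, -0.1176, 0.2693]
ee_rot: [2.074, -1.862, -0.417]
force: [-0.1, 0.2, -1.4]
width: 0.125
```

```bash
python3 -c "
from h import *
tcp2lip();lipgo(12,-90,222.5,40)"
```

```text
{'lip': array([  8.2, -89.3, 217.6]), 'org': array([-95.6, -89. , 187.4])} yaw,tilt,roll [ 6.3 40.1  0.2] F [-0.1  0.2 -1.4] w 0.125 t 13.65
t 13.7 pos [ 0.6599 -0.1176  0.2693] F [-0.1  0.2 -1.4] w 0.125 q [-0.07  0.79  0.31  1.01 -0.1   1.79 -1.27]
tool shift cm [ 0.06 -0.13 -0.59] turn [ 0.002  0.003 -0.001] |shift in target axes [ 0.07 -0.13 -0.59]
```

No contact so far. Continue up the path.

Emit:
apply_moves --pt "0 -0.07 -0.3 0 0 0" --pt "0 -0.07 -0.3 0 0 0" --pt "0 0 0 0 0 0" --pt "0 0 0 0 0 0"

```text
clock: 14.05
position: [0.6636, -0.1172, 0.2743]
ee_rot: [2.074, -1.862, -0.417]
force: [0.5, 0.3, -2.8]
width: 0.13
```

```bash
python3 -c "
from h import *
tcp2lip();lipgo(16,-90,227,40);lipgo(20,-90,229,40);lipgo(27,-90,227,40)"
```

```text
{'lip': array([ 12. , -89.3, 222.6]), 'org': array([-91.8, -89. , 192.4])} yaw,tilt,roll [ 6.3 40.1  0.2] F [ 0.5  0.3 -2.8] w 0.13 t 14.05
t 14.1 pos [ 0.6636 -0.1172  0.2743] F [ 0.5  0.3 -2.8] w 0.13 q [-0.07  0.79  0.31  0.98 -0.1   1.81 -1.27]
tool shift cm [ 0.06 -0.17 -0.56] turn [ 0.002  0.003 -0.001] |shift in target axes [ 0.07 -0.17 -0.56]
t 14.1 pos [ 0.6636 -0.1172  0.2743] F [ 0.5  0.3 -2.8] w 0.13 q [-0.07  0.79  0.31  0.98 -0.1   1.81 -1.27]
tool shift cm [ 0.06 -0.45 -0.91] turn [ 0.002  0.003 -0.001] |shift in target axes [ 0.07 -0.45 -0.91]
t 14.1 pos [ 0.6636 -0.1172  0.2743] F [ 0.5  0.3 -2.8] w 0.13 q [-0.07  0.79  0.31  0.98 -0.1   1.81 -1.27]
tool shift cm [ 0.06 -1.17 -1.02] turn [ 0.002  0.003 -0.001] |shift in target axes [ 0.07 -1.17 -1.02]
```

Emit:
apply_moves --pt "0 -0.17 -0.56 0 0 0" --pt "0 -0.28 -0.35 0 0 0" --pt "0 -0.72 -0.11 0 0 0" --pt "0 0 0 0 0 0" --pt "0 0 0 0 0 0"

```text
clock: 14.55
position: [0.6785, -0.1155, 0.2779]
ee_rot: [2.074, -1.862, -0.418]
force: [-0.3, -0.3, -2.0]
width: 0.126
```

```bash
python3 -c "
from h import *
tcp2lip()
im,d=snap('side','s8')
cv2.imwrite('pics/z8.png',cv2.resize(im[90:240,190:330],None,fx=4,fy=4,interpolation=cv2.INTER_CUBIC)[:,:,::-1])
for l,t in (((24.6,-90,228),32),((19.9,-90,230.8),24),((15.5,-90,232.5),16),((11.9,-90,235.3),8),((9.1,-90,233.5),2),((8.5,-90,234),0)):print(t);lipgo(*l,t)"
```

```text
{'lip': array([ 27. , -89.3, 226.2]), 'org': array([-76.9, -89. , 196. ])} yaw,tilt,roll [ 6.3 40.1  0.2] F [-0.3 -0.3 -2. ] w 0.126 t 14.55
32
t 14.6 pos [ 0.6784 -0.1156  0.2781] F [ 0.9 -0.3 -1.9] w 0.127 q [-0.07  0.83  0.31  0.91 -0.11  1.85 -1.28]
tool shift cm [0.06 0.52 1.  ] turn [ 0.142  0.003 -0.001] |shift in target axes [0.06 0.65 0.92]
24
t 14.6 pos [ 0.6784 -0.1156  0.2781] F [ 0.9 -0.3 -1.9] w 0.127 q [-0.07  0.83  0.31  0.91 -0.11  1.85 -1.28]
tool shift cm [0.07 1.15 2.02] turn [ 0.282  0.003 -0.001] |shift in target axes [0.06 1.67 1.62]
16
t 14.6 pos [ 0.6784 -0.1156  0.2781] F [ 0.9 -0.3 -1.9] w 0.127 q [-0.07  0.83  0.31  0.91 -0.11  1.85 -1.28]
tool shift cm [0.07 1.57 3.12] turn [ 0.421  0.003 -0.001] |shift in target axes [0.06 2.71 2.21]
8
t 14.6 pos [ 0.6784 -0.1156  0.2781] F [ 0.9 -0.3 -1.9] w 0.127 q [-0.07  0.83  0.31  0.91 -0.11  1.85 -1.28]
tool shift cm [0.07 1.81 4.07] turn [ 0.561  0.003 -0.002] |shift in target axes [0.06 3.7  2.49]
2
t 14.6 pos [ 0.6784 -0.1156  0.2781] F [ 0.9 -0.3 -1.9] w 0.127 q [-0.07  0.83  0.31  0.91 -0.11  1.85 -1.28]
tool shift cm [0.08 1.74 5.12] turn [ 0.666  0.003 -0.002] |shift in target axes [0.06 4.53 2.95]
0
t 14.6 pos [ 0.6784 -0.1156  0.2781] F [ 0.9 -0.3 -1.9] w 0.127 q [-0.07  0.83  0.31  0.91 -0.11  1.85 -1.28]
tool shift cm [0.08 1.71 5.35] turn [ 0.7    0.003 -0.002] |shift in target axes [0.06 4.76 2.99]
```

View pics/z8.png

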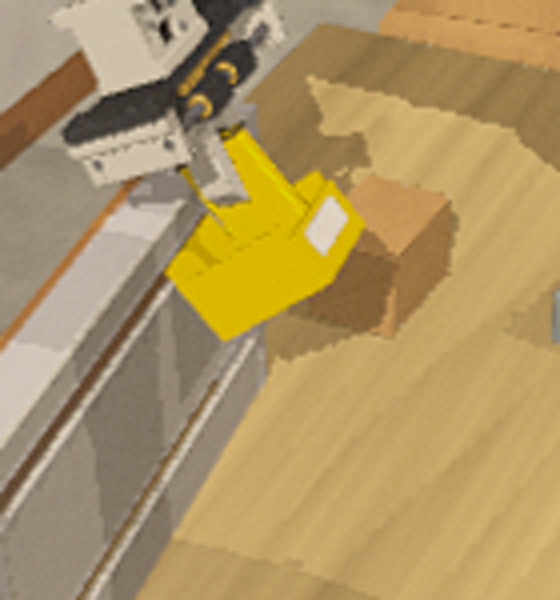

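Emit:
apply_moves --pt "0 0.26 0.5 0.07 0 0" --pt "0 0.24 0.5 0.07 0 0" --pt "0 0 0 0 0 0" --pt "0 0 0 0 0 0"

```text
clock: 15.0
position: [0.6696, -0.1164, 0.2721]
ee_rot: [2.163, -1.942, -0.296]
force: [0.1, 0.4, -1.6]
width: 0.128
```

```bash
python3 -c "
from h import *
tcp2lip()
for l,t in (((19.9,-90,230.8),24),((15.5,-90,232.5),16)):print(t);lipgo(*l,t)"
```

```text
{'lip': array([ 24.6, -89.2, 228.9]), 'org': array([-74.1, -88.8, 184.5])} yaw,tilt,roll [ 6.2 32.1  0.2] F [ 0.1  0.4 -1.6] w 0.128 t 15.0
24
t 15.0 pos [ 0.6696 -0.1164  0.2721] F [ 0.1  0.4 -1.6] w 0.128 q [-0.08  0.71  0.3   1.11 -0.11  1.64 -1.27]
tool shift cm [0.09 0.75 1.01] turn [ 0.142  0.003 -0.001] |shift in target axes [0.08 0.89 0.9 ]
16
t 15.0 pos [ 0.6696 -0.1164  0.2721] F [ 0.1  0.4 -1.6] w 0.128 q [-0.08  0.71  0.3   1.11 -0.11  1.64 -1.27]
tool shift cm [0.09 1.32 2.05] turn [ 0.281  0.003 -0.002] |shift in target axes [0.08 1.84 1.6 ]
```

Emit:
apply_moves --pt "0 0.37 0.5 0.07 0 0" --pt "0 0.37 0.5 0.07 0 0" --pt "0 0 0 0 0 0" --pt "0 0 0 0 0 0"

```text
clock: 15.4
position: [0.6606, -0.1172, 0.2638]
ee_rot: [2.247, -2.017, -0.165]
force: [-0.3, -0.1, -2.7]
width: 0.127
```

```bash
python3 -c "
from h import *
tcp2lip()
for l,t in (((15.5,-90,232.5),16),((11.9,-90,235.3),8)):print(t);lipgo(*l,t)"
```

```text
{'lip': array([ 20.9, -89. , 229.8]), 'org': array([-70.6, -88.7, 172.2])} yaw,tilt,roll [ 6.2 24.2  0.2] F [-0.3 -0.1 -2.7] w 0.127 t 15.4
16
t 15.4 pos [ 0.6606 -0.1172  0.2638] F [-0.3 -0.1 -2.7] w 0.127 q [-0.08  0.6   0.29  1.29 -0.12  1.43 -1.27]
tool shift cm [0.1  0.83 0.88] turn [ 0.143  0.003 -0.001] |shift in target axes [0.1  0.95 0.76]
8
t 15.4 pos [ 0.6606 -0.1172  0.2638] F [-0.3 -0.1 -2.7] w 0.127 q [-0.08  0.6   0.29  1.29 -0.12  1.43 -1.27]
tool shift cm [0.11 1.32 1.73] turn [ 0.282  0.003 -0.002] |shift in target axes [0.1  1.75 1.29]
```

Emit:
apply_moves --pt "0 0.44 0.43 0.07 0 0" --pt "0 0.42 0.43 0.07 0 0" --pt "0 0 0 0 0 0" --pt "0 0 0 0 0 0"

```text
clock: 15.8
position: [0.6514, -0.1181, 0.2562]
ee_rot: [2.328, -2.09, -0.025]
force: [0.9, 0.4, -0.7]
width: 0.13
```

```bash
python3 -c "
from h import *
tcp2lip()
for l,t in (((11.9,-90,235.3),8),((10.6,-90,234.9),5),((9.1,-90,233),2)):print(t);lipgo(*l,t)"
```

```text
{'lip': array([ 15.8, -89. , 232.1]), 'org': array([-66.9, -88.6, 162.3])} yaw,tilt,roll [ 6.2 16.2  0.2] F [ 0.9  0.4 -0.7] w 0.13 t 15.8
8
t 15.8 pos [ 0.6514 -0.1181  0.2562] F [ 0.9  0.4 -0.7] w 0.13 q [-0.07  0.51  0.27  1.46 -0.14  1.21 -1.25]
tool shift cm [0.11 0.64 0.75] turn [ 0.142  0.003 -0.002] |shift in target axes [0.11 0.74 0.65]
5
t 15.8 pos [ 0.6514 -0.1181  0.2562] F [ 0.9  0.4 -0.7] w 0.13 q [-0.07  0.51  0.27  1.46 -0.14  1.21 -1.25]
tool shift cm [0.11 0.83 1.19] turn [ 0.195  0.003 -0.002] |shift in target axes [0.11 1.04 1.01]
2
t 15.8 pos [ 0.6514 -0.1181  0.2562] F [ 0.9  0.4 -0.7] w 0.13 q [-0.07  0.51  0.27  1.46 -0.14  1.21 -1.25]
tool shift cm [0.11 1.   1.79] turn [ 0.247  0.003 -0.002] |shift in target axes [0.11 1.41 1.49]
```

Emit:
apply_moves --pt "0 0.33 0.37 0.07 0 0" --pt "0 0.33 0.37 0.07 0 0" --pt "0 0 0 0 0 0" --pt "0 0 0 0 0 0"

```text
clock: 16.2
position: [0.6451, -0.1188, 0.2488]
ee_rot: [-2.268, 2.037, -0.119]
force: [0.1, 1.1, -2.2]
width: 0.125
```

```bash
python3 -c "
from h import *
tcp2lip()
for l,t in (((10.6,-90,234.9),5),((9.1,-90,234),2),((8.5,-90,234),0)):print(t);lipgo(*l,t)"
```

```text
{'lip': array([ 12.2, -89. , 235.1]), 'org': array([-60. , -88.6, 154.4])} yaw,tilt,roll [6.2 8.1 0.2] F [ 0.1  1.1 -2.2] w 0.125 t 16.2
5
t 16.2 pos [ 0.6451 -0.1188  0.2488] F [ 0.1  1.1 -2.2] w 0.125 q [-0.06  0.42  0.25  1.61 -0.16  1.01 -1.22]
tool shift cm [0.11 0.27 0.4 ] turn [ 0.055  0.003 -0.002] |shift in target axes [0.11 0.29 0.39]
2
t 16.2 pos [ 0.6451 -0.1188  0.2488] F [ 0.1  1.1 -2.2] w 0.125 q [-0.06  0.42  0.25  1.61 -0.16  1.01 -1.22]
tool shift cm [0.11 0.52 0.87] turn [ 0.107  0.003 -0.002] |shift in target axes [0.11 0.61 0.81]
0
t 16.2 pos [ 0.6451 -0.1188  0.2488] F [ 0.1  1.1 -2.2] w 0.125 q [-0.06  0.42  0.25  1.61 -0.16  1.01 -1.22]
tool shift cm [0.11 0.62 1.12] turn [ 0.142  0.003 -0.002] |shift in target axes [0.11 0.77 1.02]
```

Emit:
apply_moves --pt "0 0.27 0.4 0.055 0 0" --pt "0 0 0 0 0 0" --pt "0 0.25 0.45 0.052 0 0" --pt "0 0 0 0 0 0" --pt "0 0 0 0 0 0"

```text
clock: 16.7
position: [0.641, -0.1194, 0.2396]
ee_rot: [-2.204, 1.98, -0.222]
force: [-0.4, -0.2, -1.3]
width: 0.129
```

```bash
python3 -c "
from h import *
tcp2lip()
for l,t in (((8.5,-90,234),0),((8.5,-90,230),0)):print(t);lipgo(*l,t)
im,d=snap('side','s9')
cv2.imwrite('pics/z9.png',cv2.resize(im[90:240,190:330],None,fx=4,fy=4,interpolation=cv2.INTER_CUBIC)[:,:,::-1])"
```

```text
{'lip': array([  9. , -89.1, 234. ]), 'org': array([-54.1, -88.8, 146.2])} yaw,tilt,roll [6.2 2.  0.2] F [-0.4 -0.2 -1.3] w 0.129 t 16.7
0
t 16.7 pos [ 0.641  -0.1194  0.2396] F [-0.4 -0.2 -1.3] w 0.129 q [-0.04  0.37  0.23  1.73 -0.2   0.84 -1.18]
tool shift cm [0.1  0.12 0.25] turn [ 0.035  0.002 -0.002] |shift in target axes [0.1  0.13 0.24]
0
t 16.7 pos [ 0.641  -0.1194  0.2396] F [-0.4 -0.2 -1.3] w 0.129 q [-0.04  0.37  0.23  1.73 -0.2   0.84 -1.18]
tool shift cm [0.1  0.21 0.64] turn [ 0.035  0.002 -0.002] |shift in target axes [0.1  0.24 0.63]
```

View pics/z9.png

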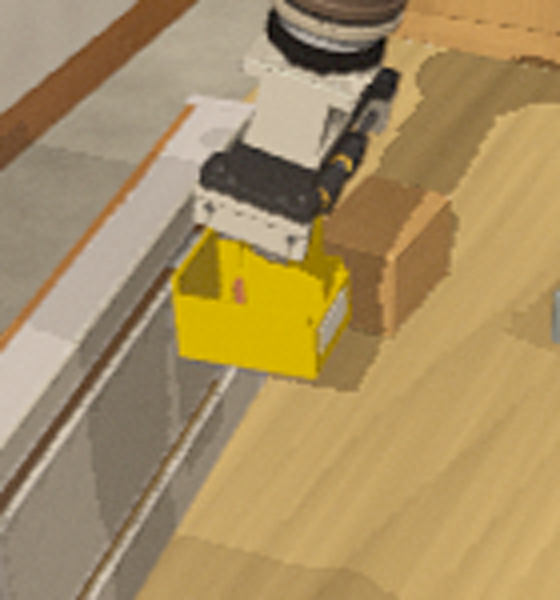

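Emit:
apply_moves --pt "0 0.12 0.25 0.035 0 0" --pt "0 0.05 0.2 0 0 0" --pt "0 0 0 0 0 0" --pt "0 0 0 0 0 0"

```text
clock: 17.15
position: [0.6404, -0.1194, 0.2348]
ee_rot: [-2.182, 1.96, -0.257]
force: [0.6, 0.3, -1.6]
width: 0.126
```

Emit:
apply_moves --pt "0 0.03 0.1 0 0 0" --pt "0 0 0 0 0 0" --pt "0 0 0 0 0 0"

```text
clock: 17.45
position: [0.6399, -0.1195, 0.2336]
ee_rot: [-2.181, 1.96, -0.257]
force: [-0.4, 0.3, -2.2]
width: 0.13
```

```bash
python3 -c "
from h import *
tcp2lip();lipgo(8.5,-90,230,0)"
```

```text
{'lip': array([  8.1, -89.2, 230.8]), 'org': array([-51.7, -88.9, 140.7])} yaw,tilt,roll [ 6.1 -0.1  0.2] F [-0.4  0.3 -2.2] w 0.13 t 17.45
t 17.4 pos [ 0.6399 -0.1195  0.2336] F [-0.4  0.3 -2.2] w 0.13 q [-0.03  0.36  0.22  1.77 -0.22  0.77 -1.16]
tool shift cm [ 0.09 -0.02  0.07] turn [-0.002  0.002 -0.003] |shift in target axes [ 0.09 -0.02  0.07]
```

Emit:
apply_moves --pt "0 0.02 0.1 0 0 0" --pt "0 0 0 0 0 0" --pt "0 0 0 0 0 0"

```text
clock: 17.75
position: [0.6399, -0.1196, 0.2325]
ee_rot: [-2.181, 1.96, -0.257]
force: [0.3, 0.9, -1.2]
width: 0.128
```

```bash
python3 -c "
from h import *
tcp2lip()"
```

```text
{'lip': array([  8.1, -89.3, 229.8]), 'org': array([-51.7, -88.9, 139.7])} yaw,tilt,roll [ 6.1 -0.1  0.2] F [ 0.3  0.9 -1.2] w 0.128 t 17.75
```

Emit:
apply_moves --pt "0 0.02 0.1 0 0 0" --pt "0 0 0 0 0 0" --pt "0 0 0 0 0 0"

```text
clock: 18.05
position: [0.6403, -0.1196, 0.2319]
ee_rot: [-2.181, 1.96, -0.258]
force: [-0.6, 0.0, 1.4]
width: 0.128
```

```bash
python3 -c "
from h import *
tcp2lip()"
```

```text
{'lip': array([  8.4, -89.4, 229.3]), 'org': array([-51.3, -89. , 139.1])} yaw,tilt,roll [ 6.1 -0.2  0.1] F [-0.6  0.   1.4] w 0.128 t 18.05
```

Emit:
apply_moves --pt "0 0 0 0 0 0" --pt "0 0 0 0 0 0" --pt "0 0 0 0 0 0" --pt "0 0 0 0 0 0" --pt "0 0 0 0 0 0" --claw -0.2

```text
clock: 18.55
position: [0.64, -0.1196, 0.2315]
ee_rot: [-2.181, 1.96, -0.257]
force: [0.4, 0.4, -0.0]
width: 0.514
```

Emit:
apply_moves --pt "0 0 -1 0 0 0" --pt "0 0 -2 0 0 0" --pt "0 0 -3 0 0 0" --pt "0 0 -3 0 0 0" --pt "0 0 -3 0 0 0"

```text
clock: 19.05
position: [0.6083, -0.1234, 0.3493]
ee_rot: [-2.181, 1.96, -0.258]
force: [0.0, -0.2, 0.3]
width: 0.597
```

```bash
python3 -c "
from h import *
im,d=snap('side','s10');st()
cv2.imwrite('pics/z10.png',cv2.resize(im[90:240,190:330],None,fx=4,fy=4,interpolation=cv2.INTER_CUBIC)[:,:,::-1])"
```

```text
t 19.1 pos [ 0.6093 -0.1244  0.355 ] F [ 0.63 -0.24  3.92] w 0.602
[[ 0.106 -0.958  0.267]
 [-0.994 -0.102  0.029]
 [-0.001 -0.268 -0.963]]
q [-0.049  0.215  0.254  1.664 -0.157  1.014 -1.207]
```

View pics/z10.png

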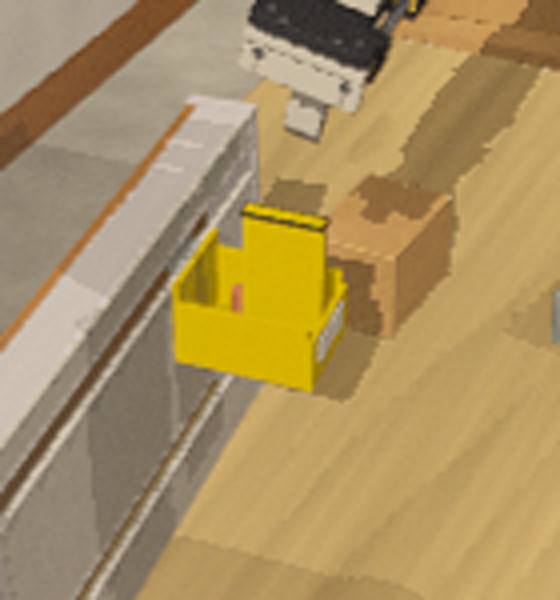

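```bash
python3 -c "
from h import *
snap('top','t10')
go([.45,.28,.28],-2.8,-15)"; python3 meas.py | grep -A1 blue
```

```text
t 19.1 pos [ 0.6099 -0.1243  0.3531] F [ 1.5 -0.7  0.2] w 0.601 q [-0.05  0.22  0.25  1.67 -0.16  1.01 -1.21]
tool shift cm [-41.89  13.17   3.96] turn [-0.01   0.042  0.149] |shift in target axes [-39.61  19.22   2.42]
blue top rect [493.9 278.5] [ 79.4 100.8] 86.6 web 141 [0.478  0.279  0.1114] [0.108 0.112 0.115] ang 176.8 [15.3 58.1]
  lip 83 [0.5507 0.2755 0.0747] [0.544 0.255 0.058] [0.556 0.296 0.098]
blue side rect [491.4 279.4] [ 78.3 101. ] 86.9 web 205 [0.4737 0.2806 0.1088] [0.103 0.11  0.112] ang 176.6 [16.1 59.4]
  lip 169 [0.5471 0.2772 0.0733] [0.447 0.256 0.059] [0.556 0.296 0.1  ]
```

View pics/t10.png

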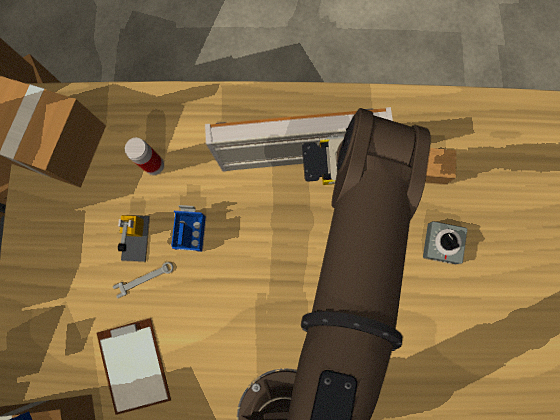

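Emit:
apply_moves --pt "-2 1 0.2 0 0 0" --pt "-4 1.4 0.3 0 0 0" --pt "-4 1.4 0.3 0 0 0" --pt "-4 1.4 0.3 0 0 0" --pt "-4 1.4 0.3 0 0 0"

```text
clock: 19.65
position: [0.5289, 0.0507, 0.3171]
ee_rot: [-2.181, 1.96, -0.258]
force: [0.0, 0.8, 0.8]
width: 0.598
```

Emit:
apply_moves --pt "-4 1.4 0.3 0 0 0" --pt "-4 1.4 0.3 0 0 0" --pt "-4 1.4 0.3 0 0 0" --pt "-4 1.3 0.3 0 0 0" --pt "-4 1.1 0.3 0 0 0"

```text
clock: 20.15
position: [0.448, 0.2432, 0.286]
ee_rot: [-2.181, 1.96, -0.258]
force: [1.6, -0.4, 0.2]
width: 0.6
```

Emit:
apply_moves --pt "-3 0 0.3 0 0 0" --pt "-1 0 0 0 0.02 0.075" --pt "0 0 0 0 0.02 0.075" --pt "0 0 0 0 0 0" --pt "0 0 0 0 0 0"

```text
clock: 20.65
position: [0.4456, 0.2816, 0.2831]
ee_rot: [-2.033, 2.13, -0.279]
force: [0.7, -0.2, 0.3]
width: 0.602
```

```bash
python3 -c "
from h import *
import math
c=np.array([.4925,.2785,0]);_,B=Rt(-2.9,0);t=c+B@G;print(t)
go(t+[0,0,.12],-2.9,-15)"
```

```text
[0.47574503 0.27934877 0.09289778]
t 20.6 pos [0.4456 0.2816 0.2831] F [ 0.7 -0.2  0.3] w 0.602 q [-0.72  0.14 -0.08  1.93  0.26  0.91 -2.56]
tool shift cm [ 0.11 -1.09  7.57] turn [-0.002  0.004  0.004] |shift in target axes [ 0.08 -1.1   7.56]
```

Emit:
apply_moves --pt "0 -0.6 3.5 0 0 0" --pt "0 -0.5 4 0 0 0" --pt "0 0.3 1.1 0 0 0" --pt "0 0 0 0 0 0" --pt "0 0 0 0 0 0"

```text
clock: 21.15
position: [0.4757, 0.2808, 0.2033]
ee_rot: [-2.031, 2.131, -0.279]
force: [0.6, 0.4, 0.5]
width: 0.599
```

```bash
python3 -c "
from h import *
snap('side','s11')
go([.4757,.2793,.0929],-2.9,-15)"
```

```text
t 21.2 pos [0.4759 0.2812 0.2038] F [-0.5 -0.7  0.3] w 0.602 q [-0.7   0.26 -0.06  1.99  0.31  0.72 -2.59]
tool shift cm [ 0.24  2.92 10.7 ] turn [-0.003  0.005  0.002] |shift in target axes [ 0.19  2.88 10.71]
```

View pics/s11.png

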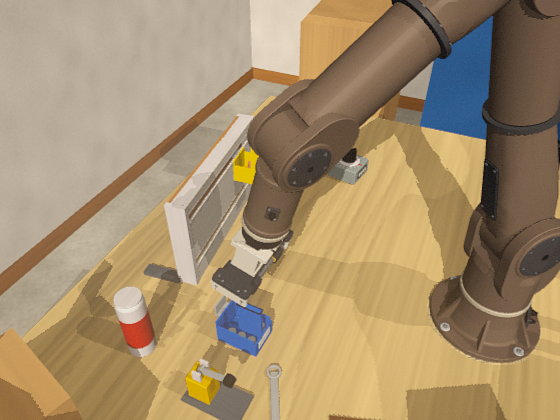

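Emit:
apply_moves --pt "0.1 0.8 3 0 0 0" --pt "0.1 0.8 3 0 0 0" --pt "0 0.7 2.5 0 0 0" --pt "0 0.4 1.4 0 0 0" --pt "0 0.2 0.7 0 0 0"

```text
clock: 21.7
position: [0.4752, 0.2795, 0.0925]
ee_rot: [-2.031, 2.131, -0.279]
force: [0.5, -0.8, 1.1]
width: 0.604
```

Emit:
apply_moves --pt "0 0 0 0 0 0" --pt "0 0 0 0 0 0" --pt "0 0 0 0 0 0"

```text
clock: 22.0
position: [0.4759, 0.2796, 0.0936]
ee_rot: [-2.029, 2.131, -0.279]
force: [0.4, -0.3, 0.4]
width: 0.599
```

```bash
python3 -c "
from h import *
go([.4757,.2793,.0929],-2.9,-15)"
```

```text
t 22.0 pos [0.4759 0.2796 0.0936] F [ 0.4 -0.3  0.4] w 0.599 q [-0.78  0.42  0.05  2.11  0.39  0.45 -2.7 ]
tool shift cm [0.03 0.04 0.06] turn [-0.003  0.005  0.001] |shift in target axes [0.03 0.04 0.06]
```

Emit:
apply_moves --pt "0 0 0 0 0 0" --pt "0 0 0 0 0 0" --pt "0 0 0 0 0 0" --pt "0 0 0 0 0 0" --pt "0 0 0 0 0 0" --claw 1 --newtons 50

```text
clock: 22.5
position: [0.4753, 0.2789, 0.0923]
ee_rot: [-2.031, 2.132, -0.279]
force: [1.2, -0.0, -0.3]
width: 0.217
```

Emit:
apply_moves --pt "0 0 0 0 0 0" --pt "0 -0.3 -1 0 0 0" --pt "0 -0.5 -2 0 0 0" --pt "0 -0.8 -3 0 0 0" --pt "0 -0.8 -3 0 0 0"

```text
clock: 23.0
position: [0.4743, 0.2783, 0.1865]
ee_rot: [-2.032, 2.133, -0.279]
force: [0.5, -0.2, -3.3]
width: 0.127
```

```bash
python3 -c "
from h import *
tcp2lip();lipgo(-200,50,235,0)
lipgo(-30,100,213,40)"
```

```text
{'lip': array([-114.2,  312.4,  183.6]), 'org': array([-173.4,  322. ,   93.6])} yaw,tilt,roll [-2.8 -0.   0.1] F [ 0.5 -0.2 -3.3] w 0.127 t 23.0
t 23.0 pos [0.4743 0.2783 0.1865] F [ 0.5 -0.2 -3.3] w 0.127 q [-0.74  0.28 -0.01  2.02  0.3   0.68 -2.59]
tool shift cm [28.45  2.78 -6.13] turn [-0.    -0.039 -0.152] |shift in target axes [27.44  7.05 -7.21]
t 23.0 pos [0.4743 0.2783 0.1865] F [ 0.5 -0.2 -3.3] w 0.127 q [-0.74  0.28 -0.01  2.02  0.3   0.68 -2.59]
tool shift cm [ 20.53 -15.26  -4.04] turn [-0.697  0.016 -0.16 ] |shift in target axes [ 22.44  -6.04 -11.43]
```

Emit:
apply_moves --pt "1 0.5 -2 0 0 0" --pt "3 1 -2 0 0 0" --pt "4 1 -1 0 0 0" --pt "4 1 -0.5 0 0 0" --pt "4 0.5 -0.5 0 0 0"

```text
clock: 23.5
position: [0.4114, 0.1198, 0.2328]
ee_rot: [-2.032, 2.132, -0.279]
force: [0.9, -0.8, -2.8]
width: 0.128
```

Emit:
apply_moves --pt "4 0 0 0 -0.02 -0.076" --pt "2 0 0 0 -0.02 -0.076" --pt "0 0 0 -0.14 0 0" --pt "0 0 0 -0.14 0 0" --pt "0 0 0 -0.14 0 0"

```text
clock: 24.0
position: [0.4119, 0.0652, 0.2339]
ee_rot: [2.243, -2.024, -0.167]
force: [1.0, 0.4, -2.9]
width: 0.125
```

Emit:
apply_moves --pt "0 0 0 -0.14 0 0" --pt "0 0 0 -0.138 0 0" --pt "0 0 0 0 0 0" --pt "0 0 0 0 0 0"

```text
clock: 24.4
position: [0.4121, 0.0649, 0.2318]
ee_rot: [2.073, -1.871, -0.414]
force: [-0.0, -0.4, -3.2]
width: 0.131
```

```bash
python3 -c "
from h import *
tcp2lip()
lipgo(-30,90,213,40)"
```

```text
{'lip': array([-217.9,  118.7,  180.4]), 'org': array([-321.6,  119.5,  149.7])} yaw,tilt,roll [ 5.9 39.8  0.1] F [-0.  -0.4 -3.2] w 0.131 t 24.4
t 24.4 pos [0.4121 0.0649 0.2318] F [-0.  -0.4 -3.2] w 0.131 q [-0.4   0.38  0.23  1.8  -0.12  1.4  -1.6 ]
tool shift cm [  2.76 -15.71 -10.88] turn [-0.003  0.005 -0.006] |shift in target axes [  2.9  -15.66 -10.92]
```

Emit:
apply_moves --pt "0.8 -1.5 -2 0 0.003 -0.003" --pt "1 -2.5 -2.5 0 0.002 -0.003" --pt "1 -3 -2 0 0 0" --pt "0 -3 -1.5 0 0 0" --pt "0 -3 -1.4 0 0 0"

```text
clock: 24.9
position: [0.5723, 0.0538, 0.2653]
ee_rot: [2.081, -1.866, -0.407]
force: [0.2, 0.3, -2.7]
width: 0.125
```

Emit:
apply_moves --pt "0 -1.7 -0.9 0 0 0" --pt "0 -0.8 -0.5 0 0 0" --pt "0 -0.2 -0.1 0 0 0" --pt "0 0 0 0 0 0" --pt "0 0 0 0 0 0"

```text
clock: 25.4
position: [0.6013, 0.0573, 0.266]
ee_rot: [2.078, -1.862, -0.41]
force: [0.4, 0.6, -4.1]
width: 0.126
```

```bash
python3 -c "
from h import *
im,d=snap('side','s12');tcp2lip()
cv2.imwrite('pics/z12.png',cv2.resize(im[90:290,150:330],None,fx=3,fy=3,interpolation=cv2.INTER_CUBIC)[:,:,::-1])
lipgo(-30,90,213,40);lipgo(-4,90,213,40)
"; python3 rel.py 90
```

```text
{'lip': array([-30.7,  91. , 214.5]), 'org': array([-134.4,   90.9,  183.8])} yaw,tilt,roll [ 6.3 39.8  0. ] F [-0.5  0.1 -2.5] w 0.129 t 25.45
t 25.4 pos [0.6013 0.0573 0.2659] F [-0.5  0.1 -2.5] w 0.129 q [-0.31  0.66  0.26  1.24 -0.14  1.69 -1.51]
tool shift cm [ 0.09 -0.13  0.08] turn [-0.003  0.     0.001] |shift in target axes [ 0.09 -0.13  0.08]
t 25.4 pos [0.6013 0.0573 0.2659] F [-0.5  0.1 -2.5] w 0.129 q [-0.31  0.66  0.26  1.24 -0.14  1.69 -1.51]
tool shift cm [ 0.09 -2.49 -1.01] turn [-0.003  0.     0.001] |shift in target axes [ 0.09 -2.49 -1.02]
face x= 0.0023 y -0.0028 z -1.93 at wy,z=210: -2.3 resid 1.15
-180 2 173.1 242.7 deep 82 [249. 246. 245. 248. 247. 250. 249. 248.]
-140 0 None None deep 23 [247. 247. 250. 249. 248. 248. 246. 246.]
-100 0 None None deep 0 []
-60 0 None None deep 0 []
-20 8 159.6 None deep 0 []
20 23 183.4 None deep 35 [245. 247. 245. 246. 246. 245. 249. 247.]
60 77 199.8 None deep 40 [248. 245. 249. 247. 246. 249. 246. 246.]
100 99 200.7 220.7 deep 100 [248. 249. 247. 247. 247. 247. 247. 245.]
140 108 200.1 220.3 deep 163 [245. 246. 246. 247. 248. 246. 246. 247.]
180 111 201.1 221.3 deep 153 [247. 247. 246. 249. 247. 246. 250. 246.]
lip n 152 y [ 72.5 112.8]
[[-32.7, 92.9, 215.5], [-33.7, 113.2, 215.5], [-32.0, 109.3, 215.3], [-32.0, 79.2, 214.6], [-34.6, 103.4, 214.5], [-32.6, 86.8, 214.1], [-33.2, 82.2, 213.9], [-32.4, 73.9, 213.9], [-31.9, 103.5, 213.9], [-34.7, 85.6, 213.7], [-30.9, 95.1, 213.6], [-34.8, 110.2, 213.5]]
px 217 233 186 204
```

View pics/z12.png

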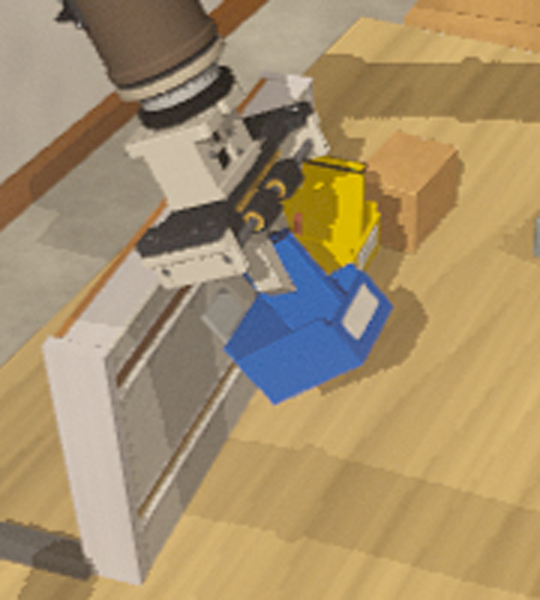

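Emit:
apply_moves --pt "0 -0.9 -0.3 0 0 0" --pt "0 -0.9 -0.3 0 0 0" --pt "0 -0.7 -0.4 0 0 0" --pt "0 0 0 0 0 0" --pt "0 0 0 0 0 0"

```text
clock: 25.95
position: [0.6286, 0.0602, 0.2636]
ee_rot: [2.077, -1.861, -0.411]
force: [0.9, -0.4, -3.0]
width: 0.129
```

```bash
python3 -c "
from h import *
tcp2lip();lipgo(4,90,215.5,40);lipgo(8,90,217.5,40)"
```

```text
{'lip': array([ -3.3,  90.9, 212.1]), 'org': array([-107.1,   90.8,  181.6])} yaw,tilt,roll [ 6.3 39.9  0. ] F [ 0.9 -0.4 -3. ] w 0.129 t 25.95
t 25.9 pos [0.6286 0.0602 0.2636] F [ 0.9 -0.4 -3. ] w 0.129 q [-0.3   0.72  0.26  1.15 -0.15  1.73 -1.51]
tool shift cm [ 0.08 -0.53 -0.63] turn [-0.002 -0.     0.   ] |shift in target axes [ 0.08 -0.53 -0.63]
t 25.9 pos [0.6286 0.0602 0.2636] F [ 0.9 -0.4 -3. ] w 0.129 q [-0.3   0.72  0.26  1.15 -0.15  1.73 -1.51]
tool shift cm [ 0.08 -0.81 -0.98] turn [-0.002 -0.     0.   ] |shift in target axes [ 0.08 -0.8  -0.98]
```

Emit:
apply_moves --pt "0 -0.26 -0.33 0 0 0" --pt "0 -0.27 -0.3 0 0 0" --pt "0 -0.28 -0.35 0 0 0" --pt "0 0 0 0 0 0" --pt "0 0 0 0 0 0"

```text
clock: 26.45
position: [0.6403, 0.0615, 0.269]
ee_rot: [2.077, -1.861, -0.411]
force: [0.2, -0.7, -3.0]
width: 0.128
```

```bash
python3 -c "
from h import *
tcp2lip();lipgo(12,90,222.5,40);lipgo(16,90,227,40)"
```

```text
{'lip': array([  8.4,  90.8, 217.5]), 'org': array([-95.3,  90.8, 187. ])} yaw,tilt,roll [ 6.3 39.9  0. ] F [ 0.2 -0.7 -3. ] w 0.128 t 26.45
t 26.4 pos [0.6403 0.0615 0.269 ] F [ 0.2 -0.7 -3. ] w 0.128 q [-0.29  0.74  0.27  1.1  -0.16  1.76 -1.51]
tool shift cm [ 0.08 -0.12 -0.62] turn [-0.002 -0.     0.   ] |shift in target axes [ 0.08 -0.12 -0.62]
t 26.4 pos [0.6403 0.0615 0.269 ] F [ 0.2 -0.7 -3. ] w 0.128 q [-0.29  0.74  0.27  1.1  -0.16  1.76 -1.51]
tool shift cm [ 0.08 -0.29 -1.19] turn [-0.002 -0.     0.   ] |shift in target axes [ 0.08 -0.29 -1.19]
```

Emit:
apply_moves --pt "0 -0.06 -0.31 0 0 0" --pt "0 -0.06 -0.31 0 0 0" --pt "0 0 0 0 0 0" --pt "0 -0.17 -0.57 0 0 0" --pt "0 0 0 0 0 0"

```text
clock: 26.95
position: [0.6483, 0.0624, 0.2792]
ee_rot: [2.078, -1.862, -0.41]
force: [0.3, 0.6, -3.1]
width: 0.129
```

```bash
python3 -c "
from h import *
tcp2lip();lipgo(20,90,229,40);lipgo(27,90,226.5,40)"
```

```text
{'lip': array([ 16.6,  90.9, 227.8]), 'org': array([-87.1,  90.9, 197.1])} yaw,tilt,roll [ 6.3 39.8  0. ] F [ 0.3  0.6 -3.1] w 0.129 t 26.95
t 26.9 pos [0.6483 0.0624 0.2792] F [ 0.3  0.6 -3.1] w 0.129 q [-0.29  0.75  0.27  1.05 -0.16  1.8  -1.51]
tool shift cm [ 0.09 -0.26 -0.28] turn [-0.003 -0.     0.001] |shift in target axes [ 0.09 -0.26 -0.28]
t 26.9 pos [0.6483 0.0624 0.2792] F [ 0.3  0.6 -3.1] w 0.129 q [-0.29  0.75  0.27  1.05 -0.16  1.8  -1.51]
tool shift cm [ 0.09 -1.   -0.34] turn [-0.003 -0.     0.001] |shift in target axes [ 0.09 -1.   -0.35]
```

Now in to (27, 226.5), then the first 8° of turning down.

Emit:
apply_moves --pt "0 -0.26 -0.25 0 0 0" --pt "0 -0.74 -0.08 0 0 0" --pt "0 0 0 0 0 0" --pt "0 0 0 0 0 0"

```text
clock: 27.35
position: [0.6583, 0.0635, 0.2768]
ee_rot: [2.077, -1.861, -0.412]
force: [0.2, 0.1, -3.2]
width: 0.126
```

Emit:
apply_moves --pt "0 0.26 0.5 0.07 0 0" --pt "0 0.24 0.5 0.07 0 0" --pt "0 0 0 0 0 0" --pt "0 0 0 0 0 0"

```text
clock: 27.75
position: [0.6494, 0.0627, 0.2709]
ee_rot: [2.166, -1.94, -0.289]
force: [0.7, -0.1, -3.3]
width: 0.127
```

```bash
python3 -c "
from h import *
tcp2lip()
lipgo(20.2,90,230.8,24)"
```

```text
{'lip': array([ 24.2,  91.1, 227.9]), 'org': array([-74.4,  91. , 183.2])} yaw,tilt,roll [ 6.3 31.9  0. ] F [ 0.7 -0.1 -3.3] w 0.127 t 27.75
t 27.8 pos [0.6494 0.0627 0.2709] F [ 0.7 -0.1 -3.3] w 0.127 q [-0.31  0.66  0.27  1.2  -0.15  1.6  -1.51]
tool shift cm [0.1  0.71 0.87] turn [0.138 0.    0.001] |shift in target axes [0.1  0.82 0.76]
```

Emit:
apply_moves --pt "0 0.36 0.43 0.07 0 0" --pt "0 0.36 0.43 0.068 0 0" --pt "0 0 0 0 0 0" --pt "0 0 0 0 0 0"

```text
clock: 28.15
position: [0.6408, 0.0618, 0.2639]
ee_rot: [2.249, -2.015, -0.16]
force: [-0.3, 0.9, -2.8]
width: 0.129
```

```bash
python3 -c "
from h import *
tcp2lip()
lipgo(15.5,90,232.5,16)"
```

```text
{'lip': array([ 20.9,  91.1, 230. ]), 'org': array([-70.6,  91.1, 172.3])} yaw,tilt,roll [ 6.3 24.1  0. ] F [-0.3  0.9 -2.8] w 0.129 t 28.15
t 28.1 pos [0.6408 0.0618 0.2639] F [-0.3  0.9 -2.8] w 0.129 q [-0.33  0.56  0.26  1.37 -0.14  1.4  -1.52]
tool shift cm [0.11 0.81 0.89] turn [0.141 0.    0.001] |shift in target axes [0.11 0.93 0.77]
```

Emit:
apply_moves --pt "0 0.42 0.44 0.07 0 0" --pt "0 0.42 0.44 0.07 0 0" --pt "0 0 0 0 0 0" --pt "0 0 0 0 0 0"

```text
clock: 28.55
position: [0.6317, 0.0608, 0.2562]
ee_rot: [2.329, -2.087, -0.02]
force: [0.2, -0.1, -2.0]
width: 0.131
```

Emit:
apply_moves --pt "0 0.33 0.37 0.07 0 0" --pt "0 0.33 0.37 0.07 0 0" --pt "0 0 0 0 0 0" --pt "0 0 0 0 0 0"

```text
clock: 28.95
position: [0.6256, 0.0601, 0.2487]
ee_rot: [-2.271, 2.034, -0.123]
force: [0.8, 0.6, -2.8]
width: 0.126
```

```bash
python3 -c "
from h import *
tcp2lip()
lipgo(10.6,90,234.9,5);lipgo(9.1,90,234,2)"
```

```text
{'lip': array([ 12.2,  91.1, 235.1]), 'org': array([-59.8,  91.1, 154.4])} yaw,tilt,roll [6.3 8.1 0. ] F [ 0.8  0.6 -2.8] w 0.126 t 28.95
t 28.9 pos [0.6256 0.0601 0.2487] F [ 0.8  0.6 -2.8] w 0.126 q [-0.37  0.38  0.26  1.69 -0.11  0.97 -1.54]
tool shift cm [0.1  0.27 0.4 ] turn [0.053 0.    0.001] |shift in target axes [0.1  0.29 0.38]
t 28.9 pos [0.6256 0.0601 0.2487] F [ 0.8  0.6 -2.8] w 0.126 q [-0.37  0.38  0.26  1.69 -0.11  0.97 -1.54]
tool shift cm [0.1  0.52 0.86] turn [0.106 0.    0.001] |shift in target axes [0.1  0.61 0.8 ]
```

Emit:
apply_moves --pt "0 0.27 0.4 0.055 0 0" --pt "0 0 0 0 0 0" --pt "0 0.25 0.45 0.052 0 0" --pt "0 0 0 0 0 0" --pt "0 0 0 0 0 0"

```text
clock: 29.45
position: [0.622, 0.0597, 0.2397]
ee_rot: [-2.206, 1.977, -0.227]
force: [0.2, -0.1, -3.3]
width: 0.128
```

Emit:
apply_moves --pt "0 0.12 0.25 0.035 0 0" --pt "0 0.05 0.2 0 0 0" --pt "0 0.03 0.1 0 0 0" --pt "0 0 0 0 0 0" --pt "0 0 0 0 0 0"

```text
clock: 29.95
position: [0.6207, 0.0595, 0.2334]
ee_rot: [-2.185, 1.957, -0.26]
force: [-1.8, 0.7, -3.2]
width: 0.126
```

```bash
python3 -c "
from h import *
tcp2lip();lipgo(8.5,90,229.3,0)"
```

```text
{'lip': array([  8.5,  91. , 230.7]), 'org': array([-51.3,  91. , 140.5])} yaw,tilt,roll [ 6.3 -0.2  0. ] F [-1.8  0.7 -3.2] w 0.126 t 29.95
t 29.9 pos [0.6207 0.0595 0.2334] F [-1.8  0.7 -3.2] w 0.126 q [-0.39  0.31  0.25  1.85 -0.1   0.73 -1.56]
tool shift cm [0.1  0.03 0.11] turn [-0.003  0.     0.   ] |shift in target axes [0.1  0.03 0.11]
```

Emit:
apply_moves --pt "0 0.07 0.12 -0.002 0 0" --pt "0 0 0 0 0 0" --pt "0 0 0 0 0 0"

```text
clock: 30.25
position: [0.6206, 0.0594, 0.2323]
ee_rot: [-2.185, 1.958, -0.26]
force: [-0.2, -0.4, -3.0]
width: 0.128
```

```bash
python3 -c "
from h import *
tcp2lip()"
```

```text
{'lip': array([  8.4,  90.9, 229.6]), 'org': array([-51.4,  90.9, 139.5])} yaw,tilt,roll [ 6.3 -0.1  0. ] F [-0.2 -0.4 -3. ] w 0.128 t 30.25
```

Emit:
apply_moves --pt "0 0.02 0.08 0 0 0" --pt "0 0 0 0 0 0" --pt "0 0 0 0 0 0"

```text
clock: 30.55
position: [0.6206, 0.0593, 0.2319]
ee_rot: [-2.184, 1.957, -0.26]
force: [-2.2, -0.7, 2.3]
width: 0.128
```

```bash
python3 -c "
from h import *
tcp2lip()"
```

```text
{'lip': array([  8.3,  90.9, 229.2]), 'org': array([-51.4,  90.9, 139.1])} yaw,tilt,roll [ 6.3 -0.2  0. ] F [-2.2 -0.7  2.3] w 0.128 t 30.55
```

Seated on the edge (force reversed to +2.3 N). Release and withdraw.

Emit:
apply_moves --pt "0 0 0 0 0 0" --pt "0 0 0 0 0 0" --pt "0 0 0 0 0 0" --pt "0 0 0 0 0 0" --pt "0 0 0 0 0 0" --claw -0.2

```text
clock: 31.05
position: [0.6202, 0.0593, 0.2313]
ee_rot: [-2.185, 1.958, -0.259]
force: [0.8, -0.2, -0.7]
width: 0.516
```

Emit:
apply_moves --pt "0 0 -1 0 0 0" --pt "0 0 -2 0 0 0" --pt "0 0 -3 0 0 0" --pt "0 0 -3 0 0 0" --pt "0 0 -3 0 0 0"

```text
clock: 31.55
position: [0.5885, 0.0557, 0.349]
ee_rot: [-2.185, 1.958, -0.26]
force: [0.6, 0.2, -0.1]
width: 0.602
```

Emit:
apply_moves --pt "1 3 0 0 0 0" --pt "4 3 0 0 0 0" --pt "4 3 0 0 0 0" --pt "4 3 0 0 0 0" --pt "4 3 0 0 0 0"

```text
clock: 32.05
position: [0.4624, -0.1304, 0.3088]
ee_rot: [-2.184, 1.957, -0.261]
force: [1.6, -1.2, 0.6]
width: 0.598
```

```bash
python3 -c "
from h import *
st()
im,d=snap('side','s13');snap('top','t13')
cv2.imwrite('pics/z13.png',cv2.resize(im[90:290,150:330],None,fx=3,fy=3,interpolation=cv2.INTER_CUBIC)[:,:,::-1])"
```

```text
t 32.05 pos [ 0.4624 -0.1304  0.3088] F [ 1.63 -1.24  0.6 ] w 0.598
[[ 0.11  -0.959  0.261]
 [-0.994 -0.106  0.029]
 [-0.    -0.262 -0.965]]
q [-0.202 -0.014  0.431  2.03  -0.107  0.877 -1.173]
```

View pics/z13.png

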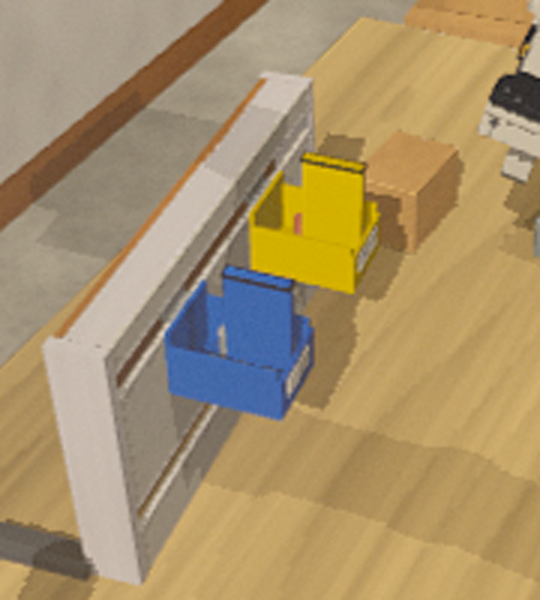

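View pics/t13.png

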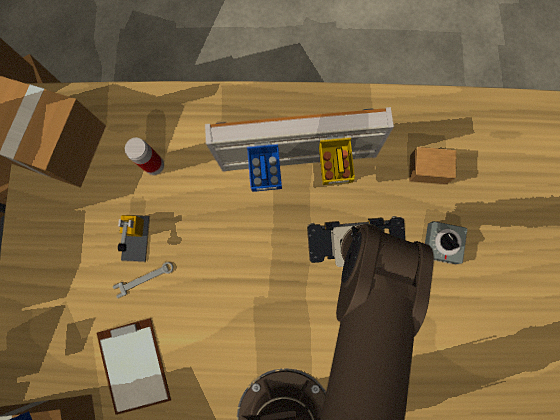

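```bash
python3 - <<'E'
from h import *
a=cv2.imread('pics/top0.png');b=cv2.imread('pics/side0.png')
z=np.zeros((600,800,3),np.uint8)
z[:400,:400]=cv2.resize(a[217:267,420:470],(400,400),interpolation=cv2.INTER_CUBIC)
z[:400,400:]=cv2.resize(b[140:190,323:373],(400,400),interpolation=cv2.INTER_CUBIC)
z[400:,:400]=cv2.resize(a[370:420,0:100],(400,200),interpolation=cv2.INTER_CUBIC)
cv2.imwrite('pics/k.png',z)
E
```

```text
(no output)
```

View pics/k.png

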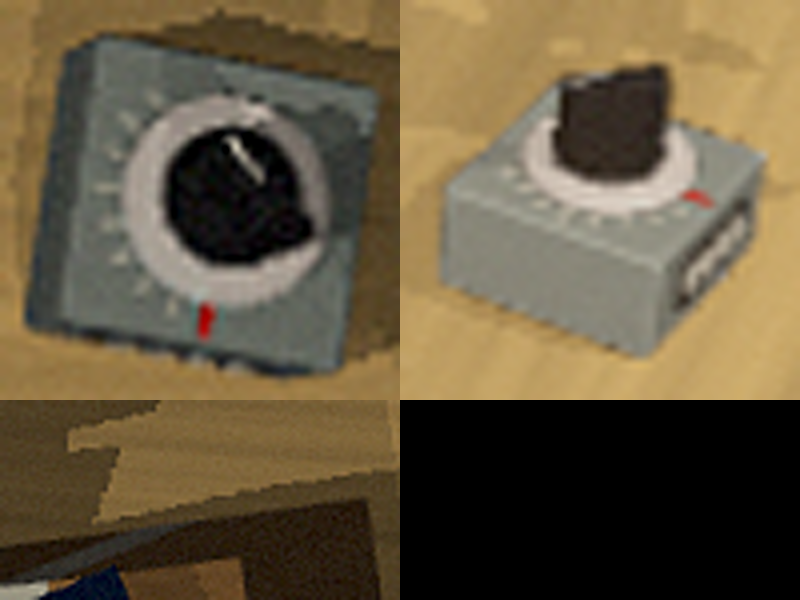

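```bash
cat > knob.py <<'E'
from h import *
def run(tag=None):
    for v in('top','side'):
        im,d=load(v);X=cloud(v,d);hsv=cv2.cvtColor(im,cv2.COLOR_RGB2HSV)
        n=np.hypot(X[...,0]-.47,X[...,1]+.36)<.11
        def rep(name,m):
            P=X[m];
            if len(P)<3:return
            c=P.mean(0);w,V=np.linalg.eigh(np.cov(P[:,:2].T))
            r=cv2.minAreaRect(P[:,:2].astype(np.float32)*1000)
            print(v,name,len(P),c.round(4),'ang',np.degrees(np.arctan2(V[1,1],V[0,1])).round(1),'rect',np.round(r[0],1),np.round(r[1],1),round(r[2],1))
        rep('housing',n&(X[...,2]>.045)&(X[...,2]<.056))
        rep('bar',n&(X[...,2]>.082)&(X[...,2]<.1))
        rep('pointer',n&(X[...,2]>.085)&(X[...,2]<.1)&(hsv[...,2]>90))
        rep('white',n&(X[...,2]>.045)&(X[...,2]<.06)&(hsv[...,2]>150)&(hsv[...,1]<50))
        rep('red',n&((hsv[...,0]<8)|(hsv[...,0]>172))&(hsv[...,1]>150)&(X[...,2]<.06))
if __name__=='__main__':run()
E
python3 -c "
from h import *
im,d=load('top');X=cloud('top',d);print(X[242,445],X[257,446])"; python3 knob.py
```

```text
[ 0.47370188 -0.41735462  0.06368702] [ 0.43447277 -0.42224581  0.05332539]
top housing 693 [ 0.4762 -0.4195  0.0507] ang -159.4 rect [ 476.6 -425. ] [ 93.1 101.8] 81.1
top bar 116 [ 0.4745 -0.427   0.0922] ang -142.6 rect [ 475.2 -428.1] [46.4 15.6] 36.8
top pointer 14 [ 0.4776 -0.4268  0.0939] ang -144.8 rect [ 475.3 -431.5] [43.2 11.9] 30.6
top white 158 [ 0.4635 -0.4144  0.0552] ang 45.8 rect [ 465.  -417.1] [69.3 49. ] 45.7
top red 5 [ 0.4364 -0.4213  0.0495] ang 171.5 rect [ 436.1 -421.7] [2.4 8.1] 78.6
side housing 337 [ 0.4681 -0.4104  0.0497] ang -164.1 rect [ 471.8 -422.8] [ 94.2 100.9] 80.5
side bar 65 [ 0.4726 -0.4245  0.0893] ang -144.7 rect [ 473.2 -427. ] [42.9 16.8] 35.9
side pointer 11 [ 0.4749 -0.4278  0.092 ] ang -155.8 rect [ 473.2 -430.5] [39. 11.] 28.2
side white 170 [ 0.4684 -0.4052  0.0518] ang -161.1 rect [ 473.7 -418.6] [83.3 95.2] 78.9
```

Emit:
apply_moves --pt "0 0 0 -0.131 0 0" --pt "0 0 0 -0.131 0 0" --pt "0 0 0 0 0 -0.13" --pt "0 0 0 0 0 -0.13" --pt "0 0 0 0 0 -0.13"

```text
clock: 32.65
position: [0.4641, -0.1287, 0.3085]
ee_rot: [-2.705, 1.595, -0.002]
force: [-0.7, 0.9, -0.0]
width: 0.6
```

Emit:
apply_moves --pt "0 0 0 0 0 -0.137" --pt "0 0 0 0 0 0" --pt "0 0 0 0 0 0"

```text
clock: 32.95
position: [0.4638, -0.1288, 0.3085]
ee_rot: [-2.801, 1.42, -0.003]
force: [0.2, -0.3, 0.5]
width: 0.6
```

```bash
python3 -c "
from h import *
go([.4742,-.4275,.2],36.5,0)"
```

```text
t 33.0 pos [ 0.4638 -0.1288  0.3085] F [ 0.2 -0.3  0.5] w 0.6 q [-0.17  0.14  0.38  1.84 -0.06  1.17 -0.71]
tool shift cm [24.7  16.83 10.84] turn [-0.002 -0.001 -0.005] |shift in target axes [24.63 16.93 10.85]
```

Emit:
apply_moves --pt "2 1.3 0 0 0 0" --pt "4 2.7 0 0 0 0" --pt "4 2.7 0 0 0 0" --pt "4 2.7 0.5 0 0 0" --pt "4 2.7 1.5 0 0 0"

```text
clock: 33.45
position: [0.4741, -0.3473, 0.2895]
ee_rot: [-2.802, 1.419, -0.007]
force: [1.7, 0.0, 0.7]
width: 0.598
```

Emit:
apply_moves --pt "4 2.7 2.5 0 0 0" --pt "2.2 1.6 3 0 0 0" --pt "0.5 0.4 2.5 0 0 -0.005" --pt "0 0 0 0 0 0" --pt "0 0 0 0 0 0"

```text
clock: 33.95
position: [0.4756, -0.4224, 0.2106]
ee_rot: [-2.806, 1.41, -0.001]
force: [-0.1, 0.8, 0.6]
width: 0.599
```

```bash
python3 -c "
from h import *
go([.4742,-.4275,.09],36.5,0)"
```

```text
t 34.0 pos [ 0.4756 -0.4224  0.2106] F [-0.1  0.8  0.6] w 0.599 q [ 0.33  0.51  0.48  1.62 -0.26  1.07 -0.05]
tool shift cm [ 0.32  0.44 12.06] turn [-0.001  0.     0.003] |shift in target axes [ 0.32  0.42 12.06]
```

Emit:
apply_moves --pt "0.3 0.4 3 0 0 0" --pt "0 0 3 0 0 0" --pt "0 0 3 0 0 0" --pt "0 0 2 0 0 0" --pt "0 0 1 0 0 0"

```text
clock: 34.45
position: [0.4753, -0.4264, 0.0904]
ee_rot: [-2.808, 1.406, -0.003]
force: [-0.1, 0.8, -0.4]
width: 0.6
```

Emit:
apply_moves --pt "0 0 0 0 0 0" --pt "0 0 0 0 0 0"

```text
clock: 34.65
position: [0.4752, -0.428, 0.0919]
ee_rot: [-2.808, 1.407, -0.005]
force: [-1.0, 0.2, -0.1]
width: 0.602
```

```bash
python3 -c "
from h import *
go([.4742,-.4275,.09],36.5,0);print(arm.observe()['ft_torque'])
im,d=snap('side','s14')
cv2.imwrite('pics/z14.png',cv2.resize(im[110:210,290:410],None,fx=5,fy=5,interpolation=cv2.INTER_CUBIC)[:,:,::-1])"
```

```text
t 34.6 pos [ 0.4752 -0.428   0.0919] F [-1.   0.2 -0.1] w 0.602 q [ 0.37  0.64  0.42  1.72 -0.33  0.84  0.02]
tool shift cm [-0.1   0.05  0.19] turn [-0.002 -0.003  0.005] |shift in target axes [-0.1   0.05  0.19]
[ 0.02032638  0.01874212 -0.00822548]
```

View pics/z14.png

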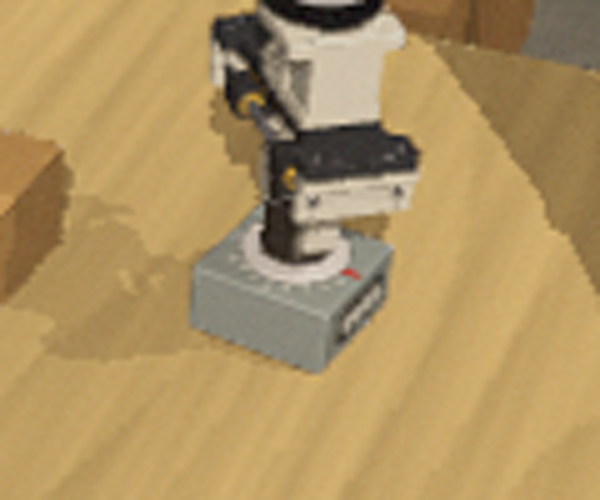

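Emit:
apply_moves --pt "-0.1 0 0.1 0 0 0" --pt "0 0 0 0 0 0" --pt "0 0 0 0 0 0" --pt "0 0 0 0 0 0" --pt "0 0 0 0 0 0" --claw 1 --newtons 20

```text
clock: 35.2
position: [0.4737, -0.4271, 0.0892]
ee_rot: [-2.808, 1.408, -0.003]
force: [8.5, -8.5, -1.7]
width: 0.218
```

Emit:
apply_moves --pt "0 0 0 0 0 0" --pt "0 0 0 0 0 0"

```text
clock: 35.4
position: [0.4753, -0.4295, 0.0896]
ee_rot: [2.807, -1.407, 0.01]
force: [6.9, -7.7, -6.5]
width: 0.151
```

```bash
cat > kt.py <<'E'
from h import *
s=arm.observe();R=Ro.from_rotvec(s['ee_rot']).as_matrix()
print('t',s['clock'],'pos',np.round(s['position'],4),'bar yaw',np.degrees(np.arctan2(R[1,0],R[0,0])).round(1)+90,'F',np.round(s['force'],1),'M',np.round(s['ft_torque'],3),'w',round(s['width'],3),'q7',round(s['joints'][6],2),'q',np.round(s['joints'],2))
E
python3 kt.py
```

```text
t 35.4 pos [ 0.4753 -0.4295  0.0896] bar yaw 36.7 F [ 6.9 -7.7 -6.5] M [-1.752 -1.377 -0.   ] w 0.151 q7 0.02 q [ 0.38  0.64  0.42  1.73 -0.34  0.84  0.02]
```

Emit:
apply_moves --pt "0.2 0 0 0 0 0" --pt "0 0 0 0 0 0" --pt "0 0 0 0 0 0"

```text
clock: 35.7
position: [0.4754, -0.4296, 0.0896]
ee_rot: [2.808, -1.408, 0.005]
force: [4.1, -4.0, -1.2]
width: 0.152
```

```bash
python3 kt.py
```

```text
t 35.7 pos [ 0.4754 -0.4296  0.0896] bar yaw 36.7 F [ 4.1 -4.  -1.2] M [-0.964 -0.71  -0.041] w 0.152 q7 0.02 q [ 0.38  0.64  0.42  1.72 -0.34  0.84  0.02]
```

Emit:
apply_moves --pt "0.2 0 0 0 0 0" --pt "0 0 0 0 0 -0.06" --pt "0 0 0 0 0 -0.12" --pt "0 0 0 0 0 -0.12" --pt "0 0 0 0 0 -0.12"

```text
clock: 36.2
position: [0.4751, -0.4294, 0.0896]
ee_rot: [-3.04, 0.784, 0.0]
force: [-2.7, 1.6, 8.1]
width: 0.148
```

```bash
python3 kt.py
```

```text
t 36.2 pos [ 0.4751 -0.4294  0.0896] bar yaw 61.1 F [-2.7  1.6  8.1] M [ 0.507  0.66  -0.022] w 0.148 q7 0.36 q [ 0.45  0.63  0.3   1.71 -0.24  0.84  0.36]
```

Emit:
apply_moves --pt "0 0 0 0 0 -0.13" --pt "0 0 0 0 0 -0.13" --pt "0 0 0 0 0 -0.13" --pt "0 0 0 0 0 -0.13" --pt "0 0 0 0 0 -0.13"

```text
clock: 36.7
position: [0.4743, -0.4292, 0.0895]
ee_rot: [-3.131, -0.229, 0.002]
force: [-6.4, 2.5, 9.8]
width: 0.151
```

```bash
python3 kt.py
```

```text
t 36.7 pos [ 0.4743 -0.4292  0.0895] bar yaw 98.4 F [-6.4  2.5  9.8] M [ 0.627  1.08  -0.03 ] w 0.151 q7 0.89 q [ 0.57  0.62  0.13  1.7  -0.1   0.83  0.89]
```

Emit:
apply_moves --pt "0 0 0 0 0 -0.13" --pt "0 0 0 0 0 -0.13" --pt "0 0 0 0 0 -0.13" --pt "0 0 0 0 0 -0.13" --pt "0 0 0 0 0 -0.13"

```text
clock: 37.2
position: [0.4736, -0.4296, 0.0895]
ee_rot: [-2.894, -1.216, 0.002]
force: [-7.2, 2.4, 11.6]
width: 0.153
```

```bash
python3 kt.py
```

```text
t 37.2 pos [ 0.4736 -0.4296  0.0895] bar yaw 135.6 F [-7.2  2.4 11.6] M [ 0.482  1.44  -0.072] w 0.153 q7 1.41 q [ 0.69  0.62 -0.05  1.69  0.04  0.84  1.41]
```

Emit:
apply_moves --pt "-0.1 -0.1 -0.1 0 0 -0.1" --pt "0 0 0 0 0 -0.13" --pt "0 0 0 0 0 -0.13" --pt "0 0 0 0 0 -0.1" --pt "0 0 0 0 0 0"

```text
clock: 37.7
position: [0.4732, -0.4301, 0.0896]
ee_rot: [-2.545, -1.84, -0.0]
force: [-1.1, -1.4, -0.3]
width: 0.155
```

```bash
python3 kt.py
```

```text
t 37.7 pos [ 0.4732 -0.4301  0.0896] bar yaw 161.7 F [-1.1 -1.4 -0.3] M [-0.248  0.244 -0.017] w 0.155 q7 1.79 q [ 0.77  0.63 -0.17  1.69  0.13  0.84  1.79]
```

Near the stop (expected ≈170°). Small steps watching the moment.

Emit:
apply_moves --pt "0 0 0 0 0 -0.05" --pt "0 0 0 0 0 -0.05" --pt "0 0 0 0 0 0" --pt "0 0 0 0 0 0"

```text
clock: 38.1
position: [0.4732, -0.4302, 0.0896]
ee_rot: [-2.455, -1.959, 0.0]
force: [-4.0, -1.3, -2.0]
width: 0.153
```

```bash
python3 kt.py
```

```text
t 38.1 pos [ 0.4732 -0.4302  0.0896] bar yaw 167.2 F [-4.  -1.3 -2. ] M [-0.357  0.758  0.036] w 0.153 q7 1.87 q [ 0.79  0.63 -0.2   1.68  0.15  0.85  1.87]
```

Emit:
apply_moves --pt "0 0 0 0 0 -0.05" --pt "0 0 0 0 0 0" --pt "0 0 0 0 0 0"

```text
clock: 38.4
position: [0.4732, -0.4302, 0.0896]
ee_rot: [-2.405, -2.02, -0.0]
force: [-5.3, -1.8, -2.9]
width: 0.149
```

```bash
python3 kt.py
```

```text
t 38.4 pos [ 0.4732 -0.4302  0.0896] bar yaw 170.1 F [-5.3 -1.8 -2.9] M [-0.434  0.985 -0.117] w 0.149 q7 1.91 q [ 0.79  0.63 -0.21  1.68  0.16  0.85  1.91]
```

Emit:
apply_moves --pt "0 0 0 0 0 -0.04" --pt "0 0 0 0 0 0" --pt "0 0 0 0 0 0"

```text
clock: 38.7
position: [0.4734, -0.4302, 0.0896]
ee_rot: [-2.365, -2.067, -0.001]
force: [-5.6, -2.9, -3.3]
width: 0.156
```

```bash
python3 kt.py
```

```text
t 38.7 pos [ 0.4734 -0.4302  0.0896] bar yaw 172.3 F [-5.6 -2.9 -3.3] M [-0.386  0.954 -0.458] w 0.156 q7 1.94 q [ 0.8   0.63 -0.22  1.68  0.17  0.85  1.94]
```

Emit:
apply_moves --pt "0 0 0 0 0 -0.04" --pt "0 0 0 0 0 0" --pt "0 0 0 0 0 0"

```text
clock: 39.0
position: [0.4737, -0.4302, 0.0897]
ee_rot: [-2.323, -2.114, -0.001]
force: [-3.8, -2.3, -6.1]
width: 0.164
```

```bash
python3 kt.py
```

```text
t 39.0 pos [ 0.4737 -0.4302  0.0897] bar yaw 174.6 F [-3.8 -2.3 -6.1] M [-0.501  0.857 -0.477] w 0.164 q7 1.98 q [ 0.81  0.63 -0.23  1.68  0.18  0.85  1.98]
```

Emit:
apply_moves --pt "0 0 0 0 0 0.05" --pt "0 0 0 0 0 0" --pt "0 0 0 0 0 0"

```text
clock: 39.3
position: [0.4738, -0.4303, 0.0897]
ee_rot: [-2.375, -2.057, -0.001]
force: [-5.2, -3.2, -5.9]
width: 0.154
```

```bash
python3 kt.py
```

```text
t 39.3 pos [ 0.4738 -0.4303  0.0897] bar yaw 171.8 F [-5.2 -3.2 -5.9] M [-0.621  0.805 -0.22 ] w 0.154 q7 1.94 q [ 0.8   0.63 -0.22  1.68  0.17  0.85  1.94]
```

Emit:
apply_moves --pt "0 0 0 0 0 0" --pt "0 0 0 0 0 0" --pt "0 0 0 0 0 0" --pt "0 0 0 0 0 0" --claw -0.2

```text
clock: 39.7
position: [0.4754, -0.4298, 0.0906]
ee_rot: [2.37, 2.06, 0.003]
force: [-0.0, -0.4, -0.5]
width: 0.454
```

Emit:
apply_moves --pt "0 0 -1 0 0 0" --pt "0 0 -3 0 0 0" --pt "0 0 -4 0 0 0" --pt "0 0 -4 0 0 0" --pt "0 0 -3 0 0 0"

```text
clock: 40.2
position: [0.4749, -0.4304, 0.2439]
ee_rot: [2.369, 2.058, 0.003]
force: [0.9, 0.2, -0.5]
width: 0.599
```

Emit:
apply_moves --pt "0 -2 0 0 0 0.13" --pt "0 -4 0 0 0 0.13" --pt "0 -4 0 0 0 0.13" --pt "0 -4 0 0 0 0.13" --pt "0 -4 0 0 0 0.13"

```text
clock: 40.7
position: [0.3114, -0.3561, 0.2407]
ee_rot: [2.908, 1.185, 0.003]
force: [-0.1, -0.3, 0.0]
width: 0.6
```

```bash
python3 -c "
from h import *
st();a,_=snap('top','t15');b,_=snap('side','s15')
z=np.zeros((400,800,3),np.uint8)
z[:400,:400]=cv2.resize(a[217:267,420:470],(400,400),interpolation=cv2.INTER_CUBIC)
z[:400,400:]=cv2.resize(b[140:190,323:373],(400,400),interpolation=cv2.INTER_CUBIC)
cv2.imwrite('pics/k2.png',z[:,:,::-1])"; python3 knob.py
```

```text
t 40.7 pos [ 0.3114 -0.3561  0.2407] F [-0.1  -0.29  0.05] w 0.6
[[ 0.715  0.699  0.002]
 [ 0.699 -0.715 -0.   ]
 [ 0.001  0.002 -1.   ]]
q [ 0.845  0.203 -0.123  1.934  0.028  1.004  1.483]
top housing 749 [ 0.4738 -0.4172  0.0506] ang -166.9 rect [ 475.8 -424.6] [ 93.5 100.9] 80.3
top bar 115 [ 0.4747 -0.4269  0.0923] ang 168.9 rect [ 474.4 -428.1] [15.1 45.7] 79.1
top pointer 6 [ 0.4612 -0.4264  0.0951] ang 177.9 rect [ 461.3 -426.4] [18.  4.] 0.9
top white 136 [ 0.4679 -0.4207  0.0557] ang -166.0 rect [ 474.5 -422.9] [68.4 59.1] 15.3
top red 5 [ 0.4364 -0.4215  0.0489] ang 178.8 rect [ 436.2 -421.7] [3.4 7.4] 81.4
side housing 335 [ 0.4687 -0.4097  0.0497] ang -169.7 rect [ 472.8 -421.2] [97.4 99.5] 80.8
side bar 66 [ 0.4718 -0.4255  0.0892] ang 170.0 rect [ 471.9 -428.2] [20.5 46.4] 87.2
side pointer 13 [ 0.4621 -0.4287  0.0918] ang 158.9 rect [ 467.3 -430.9] [12.4 42.7] 63.1
side white 152 [ 0.4688 -0.4098  0.0521] ang -172.2 rect [ 470.  -420.4] [85.2 86.5] 80.6
```

View pics/k2.png

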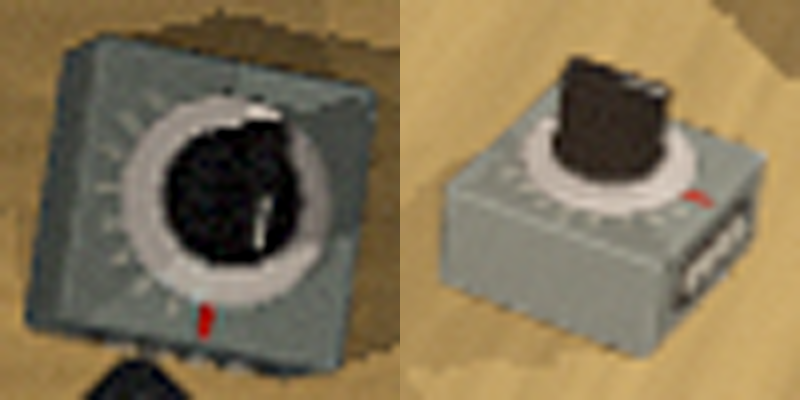

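View pics/t15.png

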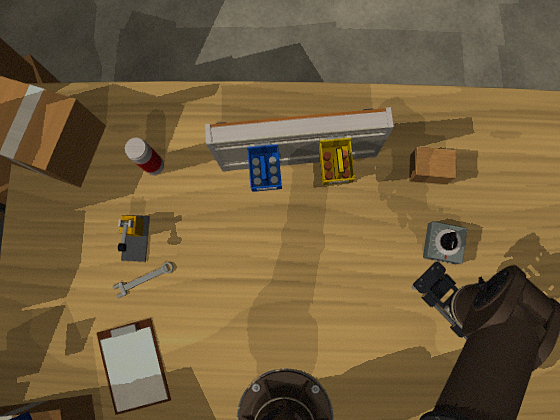

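```bash
python3 - <<'E'
from h import *
from rel import wc
for v in('top','side'):
    im,d=load(v);Xw=cloud(v,d);X=wc(Xw);hsv=cv2.cvtColor(im,cv2.COLOR_RGB2HSV)
    for n,y0 in(('yellow',-89),('blue',91)):
        m=(abs(X[...,1]-y0)<12)&(X[...,2]>235)&(X[...,2]<270)&(X[...,0]<-20)&(X[...,0]>-120)&(hsv[...,1]>80)
        P=X[m];a=np.polyfit(P[:,0],P[:,2],1);b=np.polyfit(P[:,0],P[:,1],1)
        print(v,n,len(P),'web top z',np.median(P[:,2]).round(1),'pitch deg',np.degrees(a[0]).round(2),'yaw rel',np.degrees(b[0]).round(2),'x',P[:,0].min().round(1),P[:,0].max().round(1),'y',P[:,1].mean().round(1))
    # switch: dark roller and high pts
    q=(Xw[...,0]>.38)&(Xw[...,0]<.58)&(Xw[...,1]>.32)&(Xw[...,1]<.5)&(Xw[...,2]>.078)
    P=Xw[q];H=hsv[q]
    r=H[:,2]<60
    print(v,'roller',r.sum(),P[r].mean(0).round(4),P[r].min(0).round(4),P[r].max(0).round(4))
    print(v,'lever',(~r).sum(),P[~r].mean(0).round(4),P[~r].min(0).round(4),P[~r].max(0).round(4))
    y=(Xw[...,0]>.38)&(Xw[...,0]<.58)&(Xw[...,1]>.3)&(Xw[...,1]<.5)&(Xw[...,2]>.06)&(Xw[...,2]<.076)&(hsv[...,1]>150)
    P=Xw[y];print(v,'housing top',len(P),cv2.minAreaRect(P[:,:2].astype(np.float32)*1000))
a,_=load('top');b,_=load('side')
z=np.zeros((400,800,3),np.uint8)
z[:400,:400]=cv2.resize(a[210:265,105:160],(400,400),interpolation=cv2.INTER_CUBIC)
z[:400,400:]=cv2.resize(b[350:420,180:250],(400,400),interpolation=cv2.INTER_CUBIC)
cv2.imwrite('pics/sw.png',z[:,:,::-1])
E
```

```text
top yellow 155 web top z 249.6 pitch deg 0.82 yaw rel 0.18 x -98.7 -38.6 y -87.1
top blue 148 web top z 250.0 pitch deg 2.88 yaw rel 0.76 x -99.2 -40.1 y 92.7
top roller 96 [0.454  0.4348 0.0974] [0.4287 0.4205 0.0801] [0.5114 0.4495 0.1091]
top lever 136 [0.4868 0.4367 0.0929] [0.4282 0.4197 0.0785] [0.514  0.4544 0.1032]
top housing top 194 ((504.33526611328125, 435.5251159667969), (43.24068069458008, 50.92071533203125), 89.40413665771484)
side yellow 142 web top z 245.9 pitch deg 1.49 yaw rel 0.11 x -101.7 -41.5 y -84.9
side blue 142 web top z 244.8 pitch deg 0.74 yaw rel 0.02 x -101.0 -42.5 y 94.2<stdin>:13: RuntimeWarning: Mean of empty slice.
  ret = um.true_divide(
Traceback (most recent call last):
ValueError: zero-size array to reduction operation minimum which has no identity
```

```bash
python3 - <<'E'
from h import *
for v,th in(('top',75),('side',100)):
    im,d=load(v);Xw=cloud(v,d);hsv=cv2.cvtColor(im,cv2.COLOR_RGB2HSV)
    q=(Xw[...,0]>.40)&(Xw[...,0]<.47)&(Xw[...,1]>.39)&(Xw[...,1]<.48)&(Xw[...,2]>.078)
    P=Xw[q];H=hsv[q];r=H[:,2]<th;P=P[r]
    print(v,q.sum(),len(P),'mean',P.mean(0).round(4),P.min(0).round(4),P.max(0).round(4)); T=P[P[:,2]>np.percentile(P[:,2],60)];print('  top part',T.mean(0).round(4),T.min(0).round(4),T.max(0).round(4))
a,_=load('top');b,_=load('side')
z=np.zeros((400,800,3),np.uint8)
z[:400,:400]=cv2.resize(a[210:265,105:160],(400,400),interpolation=cv2.INTER_CUBIC)
z[:400,400:]=cv2.resize(b[350:420,180:250],(400,400),interpolation=cv2.INTER_CUBIC)
cv2.imwrite('pics/sw.png',z[:,:,::-1])
E
```

```text
top 108 77 mean [0.4407 0.4349 0.1004] [0.4287 0.4281 0.0842] [0.4696 0.4464 0.1091]
  top part [0.4378 0.4376 0.1057] [0.4306 0.4303 0.1034] [0.4465 0.4454 0.1091]
side 208 131 mean [0.4361 0.4404 0.0993] [0.4268 0.4304 0.0827] [0.4482 0.4465 0.1061]
  top part [0.4372 0.4383 0.1041] [0.4293 0.4304 0.1021] [0.4447 0.4457 0.1061]
```

View pics/sw.png

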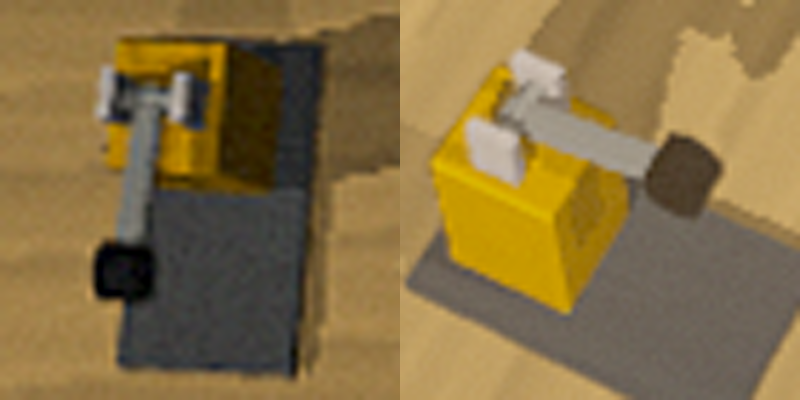

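Emit:
apply_moves --pt "0 0 0 0 0 -0.14" --pt "0 0 0 0 0 -0.14" --pt "0 0 0 0 0 -0.14" --pt "0 0 0 0 0 -0.14" --pt "0 0 0 0 0 -0.14" --claw 1 --newtons 15

```text
clock: 41.3
position: [0.3137, -0.3566, 0.2408]
ee_rot: [2.31, 2.126, 0.003]
force: [-0.4, 0.1, 0.6]
width: 0.216
```

Emit:
apply_moves --pt "0 0 0 0 0 -0.1" --pt "2 1 0 0 0 0" --pt "4 1.5 0 0 0 0" --pt "4 1.5 0 0 0 0" --pt "4 1.5 0 0 0 0"

```text
clock: 41.8
position: [0.3677, -0.2145, 0.241]
ee_rot: [2.208, 2.231, 0.003]
force: [0.8, -0.0, -1.0]
width: 0.007
```

Emit:
apply_moves --pt "4 1.5 0 0 0 0" --pt "4 1.5 0 0 0 0" --pt "4 1.5 0 0 0 0" --pt "4 1.5 0 0 0 0" --pt "4 1 0 0 0 0"

```text
clock: 42.3
position: [0.4361, -0.0131, 0.2413]
ee_rot: [2.208, 2.232, 0.005]
force: [0.5, -0.4, -0.7]
width: 0.003
```

Emit:
apply_moves --pt "4 0 0 0 0 0" --pt "4 0 0 0 0 0" --pt "4 0 0 0 0 0" --pt "4 0 0 0 0 0" --pt "4 0 0 0 0 0"

```text
clock: 42.8
position: [0.433, 0.187, 0.2413]
ee_rot: [2.209, 2.232, 0.005]
force: [1.0, -0.5, 1.0]
width: 0.004
```

```bash
python3 -c "
from h import *
go([.4365,.438,.2],180,0)"
```

```text
t 42.8 pos [0.433  0.187  0.2413] F [ 1.  -0.5  1. ] w 0.004 q [ 0.02  0.26 -0.65  1.91  0.18  1.03  0.87]
tool shift cm [25.09  0.61  4.15] turn [ 0.003 -0.001  0.011] |shift in target axes [25.1   0.35  4.13]
```

Emit:
apply_moves --pt "4 0.1 0 0 0 0.005" --pt "4 0.1 0 0 0 0.005" --pt "4 0.1 0 0 0 0" --pt "4 0.1 0 0 0 0" --pt "4 0.1 0 0 0 0"

```text
clock: 43.3
position: [0.4374, 0.387, 0.2412]
ee_rot: [2.221, 2.221, 0.004]
force: [-0.5, 0.3, 0.8]
width: 0.004
```

Emit:
apply_moves --pt "3 0 0.5 0 0 0" --pt "1.6 0 1.5 0 0 0" --pt "0.3 0 2 0 0 0" --pt "0 0 0 0 0 0" --pt "0 0 0 0 0 0"

```text
clock: 43.8
position: [0.4373, 0.4338, 0.2009]
ee_rot: [2.221, 2.221, 0.002]
force: [-0.1, -0.5, 0.6]
width: 0.005
```

```bash
python3 -c "
from h import *
go([.4365,.438,.14],180,0);snap('side','s16')"
```

```text
t 43.8 pos [0.4373 0.4338 0.2009] F [-0.1 -0.5  0.6] w 0.005 q [-0.45  0.54 -0.63  1.62  0.35  1.1   0.4 ]
tool shift cm [ 0.42 -0.09  6.09] turn [ 0.001 -0.     0.   ] |shift in target axes [ 0.42 -0.08  6.09]
```

View pics/s16.png

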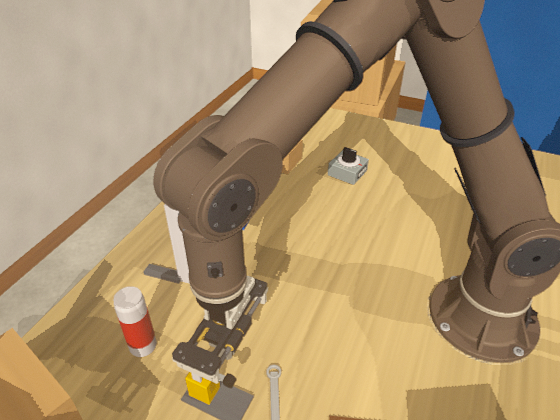

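Emit:
apply_moves --pt "0.4 0 2 0 0 0" --pt "0 0 2.5 0 0 0" --pt "0 0 1.5 0 0 0" --pt "0 0 0.7 0 0 0" --pt "0 0 0 0 0 0"

```text
clock: 44.35
position: [0.4374, 0.4374, 0.1332]
ee_rot: [2.221, 2.22, 0.001]
force: [-0.1, -0.5, -0.1]
width: 0.005
```

Emit:
apply_moves --pt "0 0 0 0 0 0" --pt "0 0 0 0 0 0"

```text
clock: 44.55
position: [0.4376, 0.4384, 0.1345]
ee_rot: [2.221, 2.221, 0.005]
force: [0.0, -0.0, -0.2]
width: 0.006
```

```bash
python3 -c "
from h import *
go([.4365,.438,.128],180,0);snap('side','s17')
im=load('side')[0]
cv2.imwrite('pics/z17.png',cv2.resize(im[300:420,150:290],None,fx=4,fy=4,interpolation=cv2.INTER_CUBIC)[:,:,::-1])"
```

```text
t 44.5 pos [0.4376 0.4384 0.1345] F [ 0.  -0.  -0.2] w 0.006 q [-0.48  0.61 -0.6   1.68  0.4   0.97  0.35]
tool shift cm [-0.04 -0.11  0.65] turn [ 0.003 -0.002 -0.   ] |shift in target axes [-0.04 -0.11  0.65]
```

View pics/z17.png

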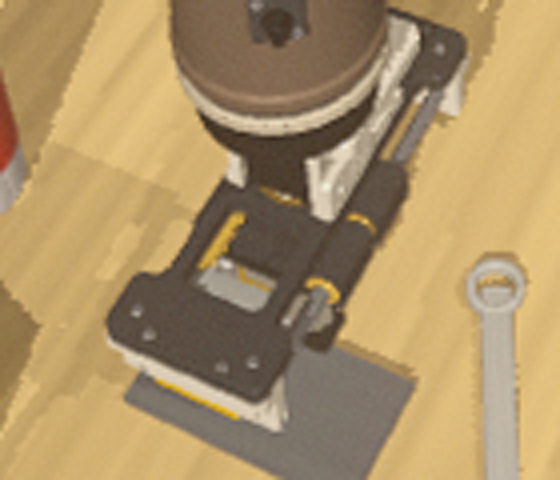

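Emit:
apply_moves --pt "0 -0.1 0.4 0 0 0" --pt "0 0 0.4 0 0 0" --pt "0 0 0 0 0 0" --pt "0 0 0 0 0 0"

```text
clock: 45.0
position: [0.436, 0.4381, 0.1254]
ee_rot: [2.221, 2.221, 0.002]
force: [-0.3, 1.1, 2.2]
width: 0.006
```

```bash
python3 kt.py
```

```text
t 45.0 pos [0.436  0.4381 0.1254] bar yaw 180.0 F [-0.3  1.1  2.2] M [0.206 0.146 0.077] w 0.006 q7 0.34 q [-0.48  0.62 -0.59  1.69  0.41  0.96  0.34]
```

Emit:
apply_moves --pt "0 0 0.4 0 0 0" --pt "0 0 0 0 0 0" --pt "0 0 0 0 0 0"

```text
clock: 45.3
position: [0.4361, 0.4382, 0.1214]
ee_rot: [2.221, 2.221, 0.002]
force: [-1.7, 0.7, 4.1]
width: 0.01
```

```bash
python3 kt.py
```

```text
t 45.3 pos [0.4361 0.4382 0.1214] bar yaw 180.0 F [-1.7  0.7  4.1] M [0.393 0.241 0.017] w 0.01 q7 0.34 q [-0.48  0.63 -0.59  1.69  0.41  0.95  0.34]
```

Emit:
apply_moves --pt "0 0 0.4 0 0 0" --pt "0 0 0 0 0 0" --pt "0 0 0 0 0 0"

```text
clock: 45.6
position: [0.4361, 0.4381, 0.1174]
ee_rot: [2.221, 2.221, 0.002]
force: [-2.4, 2.0, 4.8]
width: 0.005
```

```bash
python3 kt.py
```

```text
t 45.6 pos [0.4361 0.4381 0.1174] bar yaw 180.0 F [-2.4  2.   4.8] M [ 0.467  0.439 -0.018] w 0.005 q7 0.34 q [-0.48  0.63 -0.59  1.7   0.42  0.94  0.34]
```

Emit:
apply_moves --pt "0 0 0.25 0 0 0" --pt "0 0 0 0 0 0" --pt "0 0 0 0 0 0"

```text
clock: 45.9
position: [0.4361, 0.438, 0.115]
ee_rot: [2.221, 2.221, 0.002]
force: [-3.6, 1.4, 5.3]
width: 0.006
```

```bash
python3 kt.py
```

```text
t 45.9 pos [0.4361 0.438  0.115 ] bar yaw 180.0 F [-3.6  1.4  5.3] M [ 0.441  0.598 -0.009] w 0.006 q7 0.34 q [-0.48  0.63 -0.59  1.7   0.42  0.94  0.34]
```

Emit:
apply_moves --pt "0 0 0.2 0 0 0" --pt "0 0 0.15 0 0 0" --pt "0 0 0 0 0 0" --pt "0 0 0 0 0 0"

```text
clock: 46.3
position: [0.436, 0.438, 0.1115]
ee_rot: [2.221, 2.221, 0.002]
force: [-3.3, 0.6, 5.4]
width: 0.006
```

```bash
python3 kt.py; python3 -c "
from h import *
im,d=snap('side','s18')
cv2.imwrite('pics/z18.png',cv2.resize(im[300:420,150:290],None,fx=4,fy=4,interpolation=cv2.INTER_CUBIC)[:,:,::-1])"
```

```text
t 46.3 pos [0.436  0.438  0.1115] bar yaw 180.0 F [-3.3  0.6  5.4] M [ 0.413  0.721 -0.034] w 0.006 q7 0.33 q [-0.49  0.64 -0.58  1.7   0.42  0.93  0.33]
```

View pics/z18.png

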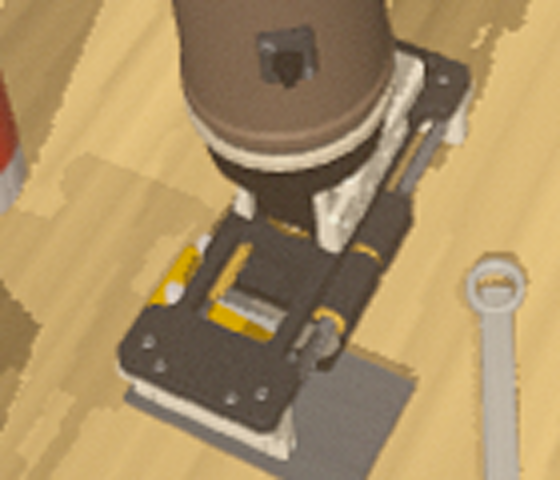

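Emit:
apply_moves --pt "0 0 0.1 0 0 0" --pt "0 0 0 0 0 0" --pt "0 0 0 0 0 0"

```text
clock: 46.65
position: [0.4361, 0.438, 0.1105]
ee_rot: [2.221, 2.221, 0.002]
force: [-4.3, 1.7, 4.9]
width: 0.009
```

```bash
python3 kt.py
```

```text
t 46.65 pos [0.4361 0.438  0.1105] bar yaw 180.0 F [-4.3  1.7  4.9] M [ 0.429  0.645 -0.005] w 0.009 q7 0.33 q [-0.49  0.64 -0.58  1.7   0.42  0.93  0.33]
```

Emit:
apply_moves --pt "0 0 -0.5 0 0 0" --pt "0 0 -1 0 0 0" --pt "0 0 -2 0 0 0" --pt "0 0 -3 0 0 0" --pt "0 0 -4 0 0 0"

```text
clock: 47.15
position: [0.4362, 0.4358, 0.2152]
ee_rot: [2.221, 2.219, -0.004]
force: [0.6, 0.8, -0.7]
width: 0.005
```

Emit:
apply_moves --pt "-2 -1 -2 0 0 0" --pt "-4 -1 0 0 0 0" --pt "-4 -1 0 0 0 0" --pt "-4 -1 0 0 0 0" --pt "-4 0 0 0 0 0"

```text
clock: 47.65
position: [0.3949, 0.2555, 0.2355]
ee_rot: [2.22, 2.22, 0.0]
force: [0.2, -0.8, -0.9]
width: 0.006
```

Emit:
apply_moves --pt "-4 0 0 0 0 0" --pt "-4 0 0 0 0 0" --pt "-4 0 0 0 0 0" --pt "-2 0 0 0 0 0" --pt "0 0 0 0 0 0"

```text
clock: 48.15
position: [0.3959, 0.1137, 0.2353]
ee_rot: [2.227, 2.213, -0.002]
force: [-0.3, 1.0, -1.1]
width: 0.008
```

```bash
python3 kt.py; python3 -c "
from h import *
im,d=snap('side','s19');snap('top','t19')
for v,th in(('top',75),('side',100)):
    im,d=load(v);Xw=cloud(v,d);hsv=cv2.cvtColor(im,cv2.COLOR_RGB2HSV)
    q=(Xw[...,0]>.40)&(Xw[...,0]<.47)&(Xw[...,1]>.39)&(Xw[...,1]<.48)&(Xw[...,2]>.06)
    P=Xw[q&(hsv[...,2]<th)];print(v,len(P),P[:,2].max() if len(P) else 0)"; python3 knob.py
```

```text
t 48.15 pos [0.3959 0.1137 0.2353] bar yaw 179.6 F [-0.3  1.  -1.1] M [ 0.105 -0.123  0.028] w 0.008 q7 1.03 q [ 0.16  0.16 -0.64  2.03  0.12  0.98  1.03]
top 76 0.11105073915305247
side 127 0.10708335129964211
top housing 749 [ 0.4731 -0.4171  0.0506] ang -165.8 rect [ 477.1 -424.9] [ 93.1 102.5] 81.6
top bar 116 [ 0.4749 -0.4269  0.0922] ang 170.0 rect [ 475.4 -427.8] [15.3 46.2] 81.5
top pointer 10 [ 0.4691 -0.4293  0.0932] ang 163.4 rect [ 473.4 -430.5] [ 5.7 42.5] 75.2
top white 195 [ 0.4705 -0.4164  0.0553] ang -154.9 rect [ 472.2 -419.8] [66.8 66.1] 15.0
top red 5 [ 0.4362 -0.4206  0.0517] ang 171.5 rect [ 435.8 -420.9] [1.9 8.2] 85.4
side housing 214 [ 0.4469 -0.4101  0.0499] ang 67.2 rect [ 456.2 -420.3] [93.8 66.6] 81.6
side bar 65 [ 0.4722 -0.4258  0.0891] ang 171.8 rect [ 472.1 -427.6] [19.2 44.3] 76.3
side pointer 12 [ 0.4594 -0.4282  0.0915] ang 171.2 rect [ 459.6 -429.1] [ 9.4 19.1] 89.0
side white 172 [ 0.45   -0.4056  0.051 ] ang 65.9 rect [ 456.2 -419.1] [91.5 63.4] 81.9
```

View pics/s19.png

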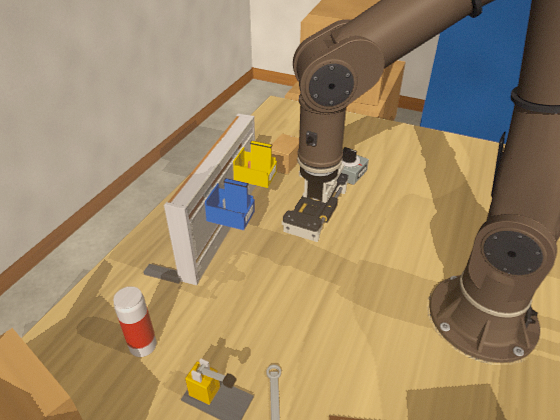

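View pics/t19.png

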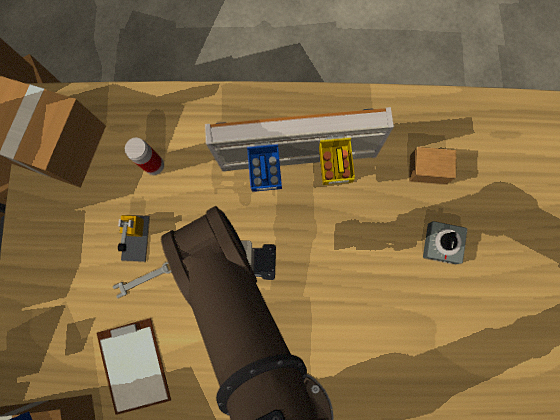

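```bash
python3 -c "
from cell import order
print(order.sign_off())"
```

```text
the job is handed in; nothing more can be done
None
```

I hung both bins in the scene (yellow, then blue) on the upper groove, turned the reset knob to its zero stop, pressed the roller switch once, and handed the job in at about 48 s.

- **Regrasp:** joint 6 reached its limit at the full 40° tilt. I set the yellow bin down and gripped it again with the tool leaned 15°, and used the same lean for the blue bin.
- **Bins:** the last pictures show both hanging, about 180 mm apart. Most pitch readings were 0.7 to 1.5°. The top camera read 2.9° for the blue bin while the side camera read 0.7°, so that one is less certain.
- **Knob:** I turned it until it hit the hard stop and the moment rose. The cameras then put the bar at 170 to 172°, and the red mark at about 170.5°. Just after release the reading had been 169 to 170°, so it agrees to about 1.5°.
- **Switch:** pressed about 17.5 mm (roughly 0.27 rad by tool height). That is past the 13 mm click and short of the 22 mm overtravel. No click signal could be read, so this rests on tool height and a vertical force of about 5 N. The roller was back at about 107 to 111 mm afterwards, against 106 mm at rest.
- **Bystanders:** the spray can, carton and wrench look unmoved in the last pictures; I did not measure them. I saw no bin knocked aside during the run.

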